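# Stand the point chisel in its holder cup

## Task

A steel point chisel lies in the channelled sample tray with a piece of gypsum sitting across the tray's finger gap. Put the gypsum in the open tin box and let go of it, then stand the chisel upright in the round holder cup, point down and fully home, lowering it right to the bottom of the cup before you let go of it. Leave the pyrite cube, the hand lens and the small jar where they are.

Things in the scene. Friction and masses are not known exactly. Their poses are not given: they have to be found in the camera images.
- tray: Black plastic tray screwed to the bench, base plate 184 x 70 x 4 mm; origin at the centre of its underside, x along its channel, z up. Channel 24 mm wide inside 4 mm walls, closed at both ends; floor 14 mm, wall tops 38 mm above the bench. From x = 0 to 46 mm its floor and walls are missing (base plate only): the finger gap, the only place where fingers reach the chisel's sides.
- gap (a point): Centre of the tray's finger gap, 24 mm above the bench, on the lying chisel's axis; at local x = 23 mm of the tray.
- chisel: Bare steel point chisel, 160 mm long, 0.3 to 0.5 kg. Local x runs from head to point: square shank 20 x 20 mm from x = -80 mm (blunt head) to +58, then a round taper to the point. Origin at mid length on the underside, its axis at z = 10 mm; balances 8 mm nearer the head. Starts in the tray's channel, point towards the tray's +x end. Lies stably on any flat.
- point (a point): The chisel's point (centre of its 6 mm wide end), at the chisel's (80, 0, 10) mm. The part bared in the gap is too near the point to be held while the chisel goes to full depth in the cup: lay it on the bench and take it again nearer the head. Gripped lying with the tool tilted 45 degrees along it, it comes upright when the tool turns half round about its own axis.
- gypsum: Chalky white, roughly block-shaped piece of gypsum, 64 (local x) x 34 (y) x 30 mm high, 0.13 kg, origin at the centre of its flat underside. Its sides are flat and parallel up to 24 mm height. It starts lying on the tray's wall tops, bridging the finger gap, underside 38 mm above the bench.
- cup: Round aluminium holder cup fixed to the bench, outer diameter 44 mm, 65 mm high with a 68 mm wide, 3 mm thick foot; inner diameter 30 mm, inner floor 5 mm above the bench (60 mm deep). Origin at the centre of its underside, z up.
- cup_floor (a point): Centre of the cup's inner floor.
- tin: Open bare-metal tin box, loose, 120 (local x) x 100 (y) x 35 mm high, walls and bottom 3 mm, empty. Origin at the centre of its underside. Cup and tin may change places.
- pyrite: Brassy pyrite cube, 34 mm, loose bystander; origin at the centre of its underside. The bench straight ahead of the robot, x 0.40 to 0.66 m and y -0.08 to 0.14 m, is bare; bystanders stand beyond x = 0.69 m.
- lens: Hand lens with a walnut handle lying flat, about 155 mm long, 10 mm thick, loose bystander; local x from handle to glass, origin between the two.
- jar: Small closed sample jar, 48 mm diameter, 65 mm tall, loose bystander; origin at the centre of its underside.
Not all that is in view belongs to the job. Leave any blue, pink or purple look-alike of the gypsum alone.

How it is judged (in metres and radians):
On the way, in this order (a step that is already met when the one before it is completed fails the run):
1. the gypsum lies in the tin, let go (x of gypsum in the frame of tin between -0.05 and 0.05 m and y of gypsum in the frame of tin between -0.042 and 0.042 m and z of gypsum in the frame of tin below 0.035 m and contact force between the fingers and gypsum below 0.1 N), for 0.2 s.
2. the chisel, still held by the fingers, has its point at the bottom of the cup (z of point in the frame of cup_floor below 0.006 m and horizontal distance between point and cup_floor below 0.015 m and contact force between the fingers and chisel above 1 N), for 0.1 s.
At the end, for the whole second after the job is handed in: The chisel stands at rest in the cup, point down, its point within 6 mm of the cup's inner floor and inside the cup, upright within 0.17 rad (10 degrees); the gypsum lies at rest in the tin, which stands flat; the chisel was let go only after its point had reached the bottom (z of point in the frame of cup_floor below 0.006 m and horizontal distance between point and cup_floor below 0.015 m and angle between chisel's own x axis and vertical above 2.97 rad and linear speed of each of chisel, gypsum below 0.02 m/s and x of gypsum in the frame of tin between -0.05 and 0.05 m and y of gypsum in the frame of tin between -0.042 and 0.042 m and z of gypsum in the frame of tin below 0.035 m and angle between tin's own z axis and vertical below 0.1 rad); the robot touches nothing.
It fails at once if the pyrite cube, the hand lens or the jar is moved by more than 20 mm (distance of any of pyrite, lens, jar from where it was at the start of the episode above 0.02 m).
It also fails if it takes over 69 s, if anything falls off the work surface, if the arm or the gripper's body presses on something with over 40 N, if the wrist force passes 120 N, or if a joint passes its speed limit or range.

## Robot

A 6-joint arm with a two-finger parallel gripper is mounted at the origin on the work surface. World frame = base frame: x ahead of the robot, y to its left, z up, the work surface at z = 0. Lengths are in m, angles in degrees, forces in N, time in s.
With the tool pointing down it reaches from about 0.3 to 0.95 m from the base axis. Payload 3.1 kg.
Tool frame: the origin (TCP) lies midway between the tips of the shut fingers; the grasp point (between the pads) lies 19 mm behind it; z points along the fingers, y is the line along which they close (so a half turn about z gives the same grasp; the last joint's range is limited). The gripper opens to 85 mm and grips with 20 to 120 N. Pads are 22 mm wide; open, the fingers measure 114 mm over their backs; the gripper's body (76 mm by 85 mm) begins 54 mm behind the grasp point. The pads swing forward as they close: fully open they stand 13 mm farther back than shut.
Start: joints at [64.303, 17.653, 93.61, -0, 68.738, -3.994], TCP at [0.231, 0.581, 0.231] pointing down, gripper open.
Joint ranges: [-175.34, 175.34], [-45.06, 112.39], [2.9, 150.54], [-68.45, 248.45], [3.09, 151.38], [-168.51, 168.51]. Speed limits (degrees/s): [159.86, 159.86, 180, 180, 180, 180].

## Interface

Orientations are given as [roll, pitch, yaw] about the fixed x, y, z axes, in that order (R = Rz(yaw) Ry(pitch) Rx(roll)).
In Python, from plant import sense, viewer, ctrl gives the robot as it stands.
- The arm moves only by the tool servo_tool, never from a script. Its argument "increments" is text: rows parted by semicolons, each of 7 numbers parted by spaces: the opening, from -1 (shut) to 1 (fully open), then the shift along the tool's x, y, z in m, then the turn, a rotation vector about the tool's x, y, z in rad. A call has 1 to 5 rows; each row is the pose to reach, as a shift and turn from the pose commanded when the call began, along the tool's axes at that moment; what a row does not reach only later rows make up. A row lasts 1/10 s, in which the tool goes at most 50 mm and 8.59 degrees, less where a joint would pass 70% of its speed; a pose out of reach is approached as far as the arm can. A call with a gripper value outside its range is refused whole. The fingers move at their own pace and stop on an object; the grip force is fixed at half the most. Time passes only in rows, so rows that repeat a pose let the fingers close. It gives the time, the measured TCP pose, the force, the opening and the grip force at its end, in the units of the state.
- sense(): the state, without advancing time (a new reading comes with each control period).
- viewer.snapshot(name): name is "scene" or "side" or "wrist"; returns a dict with "pixels" (480x640x3 uint8, red, green, blue), "z_map" (480x640 float32, m along the optical axis (not along the pixel's ray), 0 where there is no reading), "fx", "fy", "cx", "cy" (pixels), "xyz" and "attitude" of the camera in the world. Camera axes: x right, y down, z forward; pixel columns grow to the right and rows downward; lengths in m; the calibration is good to about 2 mm. A picture is of the moment at which its call begins.
- ctrl.close_job(): hands the job in; it is judged then, once.
The state is a dict: "time_s": time; "joints": joint angles; "qvel": joint speeds; "joint_torque": joint torques, N m; "tool_pos": TCP position; "eef_rot": TCP orientation; "force": force on the tool from outside, world axes, zero at the start; "ft_torque": the same for the moment, N m; "grip_width": finger opening in m; "grasp_force": force on a finger pad.
Only numpy, scipy, OpenCV 4.12 (cv2) and the standard library are available. Lean on these libraries where they do the work, as an engineer would, in place of code of your own. Each camera call takes 0.05 s, during which the arm holds its last target. There are 200 camera calls.

## Working session

There is one attempt and no reset: what is moved stays moved. The work goes in short steps, Python scripts to look and compute and a tool call to move; the robot and the scene stay as the last step left them, time stands still between calls to the robot, and variables do not carry over. Pictures are saved under pics/ and viewed, at most 10 in all, crops included, and the job is handed in when it is done.

Besides the shell and the picture viewer there is one more tool, called after ">>>" in YAML: its name, and indented under it one key for each argument. servo_tool: Moves the arm, as the interface text tells. Its arguments: {"type":"object","properties":{"increments":{"type":"string"}},"required":["increments"]}

```bash
ls; mkdir -p pics; cat > h.py <<'E'
import numpy as np,cv2
from plant import sense,viewer,ctrl
from scipy.spatial.transform import Rotation as R
def snap(n):
    s=viewer.snapshot(n); return s
def save(s,f): cv2.imwrite('pics/'+f,cv2.cvtColor(s['pixels'],cv2.COLOR_RGB2BGR))
E
python3 - <<'E'
from h import *
a=snap('scene');b=snap('side')
save(a,'scene1.png');save(b,'side1.png')
for s in(a,b): print({k:s[k] for k in s if k not in('pixels','z_map')}, (s['z_map']>0).mean())
print(sense())
np.savez('first.npz',a=a['pixels'],b=b['pixels'],za=a['z_map'],zb=b['z_map'])
E
```

```text
pics
{'fx': 497.2865911831148, 'fy': 497.2865911831148, 'cx': 330.40300714404736, 'cy': 242.59227494651196, 'xyz': array([ 1.177229  , -0.72146731,  0.79323701]), 'attitude': array([-1.29286388e+02, -4.62213557e-02,  3.65852368e+01])} 0.996181640625
{'fx': 501.14401230758443, 'fy': 501.14401230758443, 'cx': 313.6649445583736, 'cy': 238.7675950898314, 'xyz': array([0.60552005, 0.84666626, 0.79889963]), 'attitude': array([-1.30937828e+02, -1.39237190e-01, -1.76839831e+02])} 0.99609375
{'time_s': 0.1, 'joints': array([ 6.43055253e+01,  1.77000452e+01,  9.36819148e+01,  1.76088207e-03,
        6.87396881e+01, -3.99509548e+00]), 'qvel': array([-0.04790432,  0.02581754, -0.12152277, -0.01617993,  0.01706179,
        0.05569134]), 'joint_torque': array([-2.78856942e-04, -4.16400611e+01, -2.77647185e+01, -7.80709001e-06,
        3.90667454e-03, -3.49078744e-05]), 'tool_pos': array([0.23079042, 0.58001572, 0.23015878]), 'eef_rot': array([-1.79878762e+02, -1.01110434e-02,  1.58299970e+02]), 'force': array([-0.36111762,  0.7249439 ,  0.13761346]), 'ft_torque': array([-0.07242481,  0.02928247,  0.01420613]), 'grasp_force': 0.0, 'grip_width': 0.08508783856960397}
```

View pics/scene1.png

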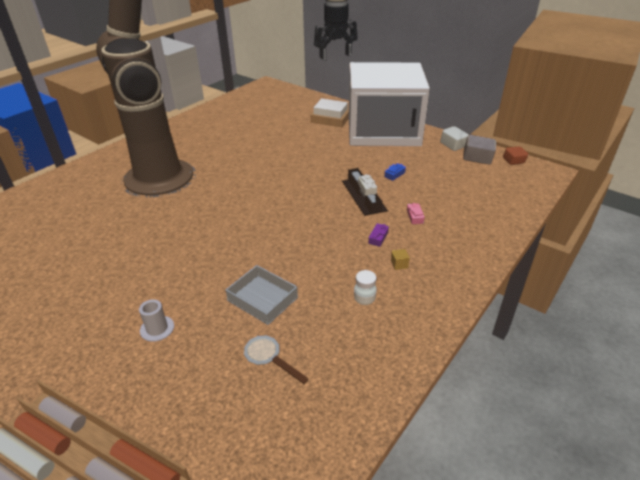

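View pics/side1.png

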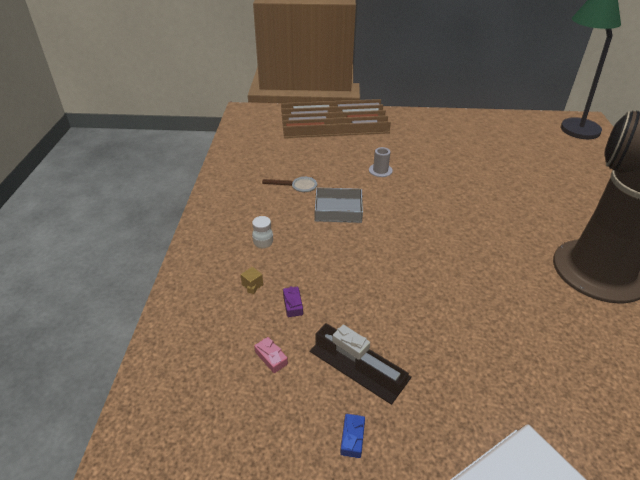

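The scene view shows the tray and gypsum at about (365,190), the tin at (262,294) and the cup at (153,318). In the side view they are at (358,362) with the gypsum at (350,343), the tin at (339,206) and the cup at (381,160). The bystanders and look-alikes are clear of these. Next I measure by masks and rays.

```bash
cat >> h.py <<'E'
def cam(s): return R.from_euler('xyz',s['attitude'],degrees=True).as_matrix(),np.array(s['xyz'])
def ray(s,uv,h):
    M,c=cam(s); uv=np.atleast_2d(np.asarray(uv,float))
    d=np.c_[(uv[:,0]-s['cx'])/s['fx'],(uv[:,1]-s['cy'])/s['fy'],np.ones(len(uv))]@M.T
    return c+d*((h-c[2])/d[:,2])[:,None]
def cloud(s):
    M,c=cam(s); v,u=np.mgrid[:480,:640]; z=s['z_map']
    return np.dstack([(u-s['cx'])/s['fx']*z,(v-s['cy'])/s['fy']*z,z])@M.T+c
def tri(s1,uv1,s2,uv2):
    A=[];b=[]
    for s,uv in((s1,uv1),(s2,uv2)):
        M,c=cam(s); d=M@np.array([(uv[0]-s['cx'])/s['fx'],(uv[1]-s['cy'])/s['fy'],1]);d/=np.linalg.norm(d)
        P=np.eye(3)-np.outer(d,d);A.append(P);b.append(P@c)
    return np.linalg.solve(sum(A),sum(b))
def blobs(mask,amin=20):
    n,l,st,ce=cv2.connectedComponentsWithStats(mask.astype(np.uint8))
    return [(l==i) for i in range(1,n) if st[i,4]>=amin]
E
python3 - <<'E'
from h import *
a=snap('scene');b=snap('side')
boxes={'scene':{'tray':(335,160,392,220),'gyp':(350,168,385,205),'tin':(220,262,302,326),'cup':(132,294,178,344)},
'side':{'tray':(300,318,415,402),'gyp':(325,320,375,365),'tin':(308,182,370,226),'cup':(362,142,398,180)}}
for n,s in(('scene',a),('side',b)):
    C=cloud(s); hsv=cv2.cvtColor(s['pixels'],cv2.COLOR_RGB2HSV)
    print(n,'table z',np.median(C[230:300,400:440,2] if n=='scene' else C[300:400,450:520,2]))
    for k,(x0,y0,x1,y1) in boxes[n].items():
        box=np.zeros((480,640),bool);box[y0:y1,x0:x1]=1
        H,S,V=hsv[...,0],hsv[...,1],hsv[...,2]
        m={'tray':(V<60),'gyp':(S<60)&(V>150),'tin':S<70,'cup':S<70}[k]&box
        m=max(blobs(m,5),key=lambda q:q.sum())
        P=C[m]; P=P[:, :]
        top=np.percentile(P[:,2],95)
        uv=np.argwhere(m)[:,::-1]
        rect=cv2.minAreaRect((P[:,:2]*1000).astype(np.float32))
        Pt=P[P[:,2]>top-.008]; rt=cv2.minAreaRect((Pt[:,:2]*1000).astype(np.float32))
        print(n,k,m.sum(),'z%',np.percentile(P[:,2],[2,50,95,99]).round(4),'rect',np.round(rect[0],1),np.round(rect[1],1),round(rect[2],1),'top',np.round(rt[0],1),np.round(rt[1],1),round(rt[2],1),'uvc',uv.mean(0).round(1))
for n,s,(x0,y0,x1,y1) in(('sc',a,(330,155,400,225)),('si',b,(300,310,420,410))):
    pass
A=cv2.resize(a['pixels'][155:225,325:405],(640,560),interpolation=cv2.INTER_CUBIC)
B=b['pixels'][312:402,300:414];B=cv2.resize(B,(709,560),interpolation=cv2.INTER_CUBIC)
cv2.imwrite('pics/crop1.png',B[...,::-1])
E
```

```text
scene table z 3.789296214240512e-05
scene tray 536 z% [0.0017 0.008  0.035  0.0383] rect [ 861.7 -168.5] [ 111.2 1268.5] 34.7 top [ 858.3 -171.4] [  88.2 1268.7] 34.1 uvc [362.7 197.2]
scene gyp 222 z% [0.0332 0.063  0.0687 0.0708] rect [ 857.8 -181.8] [  58.1 1252.8] 33.3 top [ 874.7 -207.3] [  46.8 1192.1] 32.7 uvc [367.5 182.7]
scene tin 2557 z% [0.0006 0.0096 0.0348 0.0367] rect [ 852.7 -407.3] [152.1 901.4] 49.7 top [ 878.7 -403.6] [147.9 859.6] 53.0 uvc [261.6 293.7]
scene cup 1084 z% [0.0001 0.0294 0.0655 0.067 ] rect [ 783.9 -537.9] [ 69.2 867.8] 63.3 top [ 820.3 -544.2] [ 43.  796.9] 64.9 uvc [154.3 321.3]
side table z 0.0014553977590481826
side tray 2319 z% [0.0026 0.0091 0.0394 0.0415] rect [533.6 528.8] [184.2 625.2] 3.7 top [538.5 530.5] [162.2 625.6] 2.6 uvc [359.8 367.7]
side gyp 416 z% [0.0607 0.0662 0.0703 0.073 ] rect [569.8 542.9] [608.2  65.8] 89.5 top [570.8 544.3] [605.5  62.1] 89.3 uvc [351.3 337.4]
side tin 1698 z% [0.0014 0.0115 0.0362 0.0383] rect [571.6 264.2] [ 145.9 1157.7] 3.9 top [586.9 301.1] [ 119.6 1090. ] 1.3 uvc [337.3 203.9]
side cup 515 z% [0.001  0.032  0.0657 0.0679] rect [520.5 167.4] [1367.4   66.8] 85.7 top [531.6 220.5] [1260.4   40.3] 85.1 uvc [381.  162.8]
```

View pics/crop1.png

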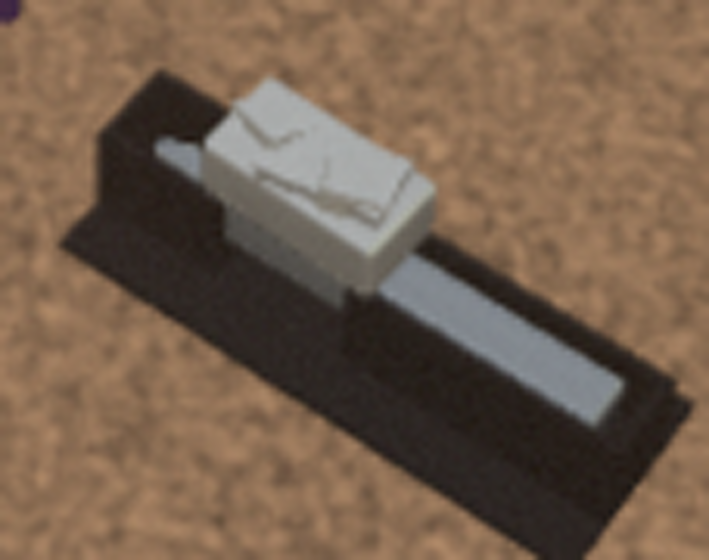

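The crop shows the gypsum aligned along the tray's channel over the finger gap. The bare chisel shank runs towards the lower right (head), and the point is at the upper left. I'll redo the measurement without the zero-depth pixels, then cross-check by rays from two views.

```bash
python3 - <<'E'
from h import *
a=snap('scene');b=snap('side')
boxes={'scene':{'tray':(335,160,392,220),'gyp':(350,168,385,205),'chis':(340,165,385,210),'tin':(220,262,302,326),'cup':(132,294,178,344)},
'side':{'tray':(300,318,415,402),'gyp':(325,320,375,365),'chis':(355,345,408,385),'tin':(308,182,370,226),'cup':(362,142,398,180)}}
for n,s in(('scene',a),('side',b)):
    C=cloud(s); hsv=cv2.cvtColor(s['pixels'],cv2.COLOR_RGB2HSV); H,S,V=[hsv[...,i].astype(int) for i in range(3)]
    ok=s['z_map']>0
    for k,(x0,y0,x1,y1) in boxes[n].items():
        box=np.zeros((480,640),bool);box[y0:y1,x0:x1]=1
        Z=C[...,2]
        m={'tray':(V<60),'gyp':(S<60)&(V>150)&(Z>.05),'chis':(S<80)&(V>80)&(Z<.038)&(Z>.028),'tin':(S<70),'cup':(S<70)}[k]&box&ok
        bl=blobs(m,5)
        m=max(bl,key=lambda q:q.sum())
        P=C[m]; 
        for t,Q in(('all',P),('top',P[P[:,2]>np.percentile(P[:,2],95)-.007])):
            r=cv2.minAreaRect((Q[:,:2]*1000).astype(np.float32))
            print(n,k,t,len(Q),'z',np.percentile(Q[:,2],[5,50,95]).round(4),np.round(r[0],1),np.round(r[1],1),round(r[2],1),'mean',(Q[:,:2].mean(0)*1000).round(1))
        if k=='cup':
            Q=P[P[:,2]>.058][:,:2]; 
            A=np.c_[2*Q,np.ones(len(Q))]; 
            lo=P[P[:,2]<.006]; r=cv2.minEnclosingCircle((lo[:,:2]*1000).astype(np.float32)); t=cv2.minEnclosingCircle((Q*1000).astype(np.float32)); print('cup foot',r,'top',t)
E
```

```text
scene tray all 534 z [0.0021 0.0086 0.0347] [546.  271.1] [ 61.  189.5] 64.2 mean [561.6 258.9]
scene tray top 93 z [0.0281 0.0324 0.0391] [548.5 281.7] [ 31.  187.3] 55.0 mean [574.5 257.8]
scene gyp all 191 z [0.0528 0.0641 0.0693] [571.  267.9] [33.3 61.9] 52.6 mean [574.5 263.2]
scene gyp top 122 z [0.0628 0.0658 0.07  ] [570.  268.7] [30.9 59.6] 50.7 mean [569.7 267.5]
scene chis all 53 z [0.0297 0.0342 0.037 ] [503.8 318.6] [27.8 65. ] 50.9 mean [500.1 317.9]
scene chis top 49 z [0.0317 0.0344 0.0371] [506.4 316.5] [27.8 58.3] 50.9 mean [500.8 317.2]
scene tin all 2548 z [0.0014 0.0092 0.0347] [ 582.2 -177.5] [152.9 131. ] 0.8 mean [ 593.7 -188.2]
scene tin top 501 z [0.0282 0.0329 0.0368] [ 597.1 -190.9] [123.3 102.8] 0.7 mean [ 598.7 -193.5]
scene cup all 1081 z [0.0012 0.0296 0.0655] [ 455.2 -367.9] [ 68.6 128.3] 53.4 mean [ 485.8 -388.2]
scene cup top 218 z [0.06   0.0645 0.0668] [ 480.7 -384.6] [41.4 42.8] 21.0 mean [ 481.2 -385.1]
cup foot ((451.64569091796875, -372.8074951171875), 64.21094512939453) top ((478.8810119628906, -384.93133544921875), 23.20829963684082)
side t
[... 381 characters left out ...]
l 346 z [0.033  0.0352 0.0371] [514.5 308.6] [21.1 73.9] 55.2 mean [513.1 309.2]
side chis top 345 z [0.0331 0.0352 0.0371] [514.5 308.6] [21.1 73.9] 55.2 mean [513.1 309.2]
side tin all 1690 z [0.0022 0.0109 0.0357] [ 607.4 -221.9] [148.2 172.5] 1.0 mean [ 600.1 -198.1]
side tin top 338 z [0.0291 0.0338 0.0381] [ 597.6 -190.5] [119.9 109.2] 1.2 mean [ 596.5 -186. ]
side cup all 512 z [0.0021 0.0323 0.0664] [ 467.5 -427.6] [161.4  67.7] 75.5 mean [ 480.2 -374.5]
side cup top 100 z [0.0602 0.0646 0.0683] [ 479.9 -383.1] [48.4 39.2] 88.6 mean [ 479.7 -382. ]
cup foot ((485.09271240234375, -432.14276123046875), 82.2399673461914) top ((481.3759460449219, -383.39154052734375), 24.735971450805664)
```

```bash
cat >> h.py <<'E'
def Rot(e): return R.from_euler('xyz',e,degrees=True)
def go(p,e=None,fr=None):
    """shift/turn in tool axes from the current (or given) pose to pose p,e"""
    if fr is None: s=sense(); fr=(s['tool_pos'],s['eef_rot'])
    A=Rot(fr[1]); B=Rot(e) if e is not None else A
    d=A.inv().apply(np.array(p)-fr[0]); w=(A.inv()*B).as_rotvec()
    print('shift',d.round(4),'turn',w.round(3),'dist',np.linalg.norm(d).round(3))
    return (np.array(p),e)
E
python3 - <<'E'
from h import *
q=go((.40,.426,.17),(180,0,142.5)); go((.568,.271,.17),(180,0,142.5),q)
E
```

```text
shift [-0.2141 -0.081   0.0609] turn [-0.001  0.     0.276] dist 0.237
shift [-0.2276 -0.0207 -0.    ] turn [0. 0. 0.] dist 0.229
```

>>> servo_tool:
  increments: "1 -0.043 -0.016 0.012 0 0 0.055; 1 -0.086 -0.032 0.024 0 0 0.11; 1 -0.129 -0.049 0.036 0 0 0.165; 1 -0.172 -0.065 0.049 0 0 0.22; 1 -0.214 -0.081 0.061 0 0 0.276"

```text
time_s: 0.8
tool_pos: [0.4011, 0.425, 0.1699]
eef_rot: [180.0, 0.0, 142.4]
force: [0.4, 0.1, -0.4]
grip_width: 0.0854
grasp_force: 0.0
```

>>> servo_tool:
  increments: "1 -0.046 -0.004 0 0 0 0; 1 -0.092 -0.008 0 0 0 0; 1 -0.138 -0.012 0 0 0 0; 1 -0.184 -0.017 0 0 0 0; 1 -0.228 -0.021 0 0 0 0"

```text
time_s: 1.3
tool_pos: [0.5694, 0.2692, 0.1703]
eef_rot: [180.0, 0.0, 142.5]
force: [0.8, 0.1, -0.7]
grip_width: 0.0854
grasp_force: 0.0
```

```bash
python3 - <<'E'
from h import *
w=snap('wrist'); save(w,'w1.png'); s=sense(); print(s['time_s'],s['tool_pos'],s['eef_rot'],s['joints'].round(1),w['xyz'],w['attitude'])
C=cloud(w);ok=w['z_map']>0
m=(C[...,2]>.05)&(C[...,2]<.09)&ok
for q in blobs(m,300):
    P=C[q];P=P[P[:,2]>.058];r=cv2.minAreaRect((P[:,:2]*1000).astype(np.float32));print(len(P),r,np.median(P[:,2]))
E
```

```text
1.35 [0.57508642 0.26415071 0.17081379] [179.9238169    0.42385648 142.28044025] [ 20.9  21.8  95.5  -0.4  62.4 -31.2] [0.50446736 0.3191009  0.3130486 ] [ 1.61313320e+02 -6.48986663e-03  5.23691058e+01]
4221 ((567.2744750976562, 270.0032958984375), (34.05618667602539, 63.7246208190918), 52.510108947753906) 0.06528920311216213
```

View pics/w1.png

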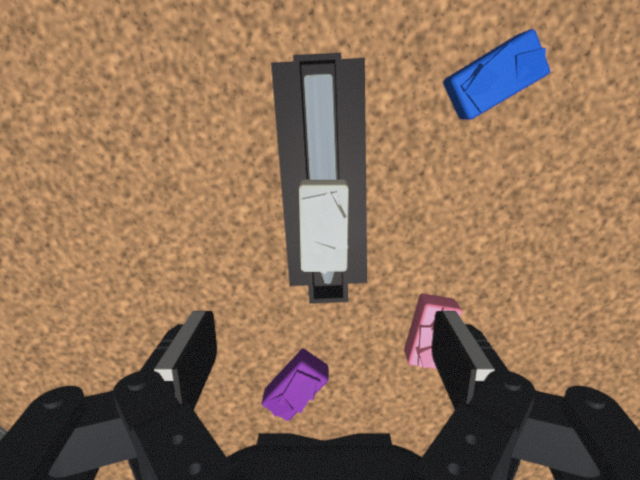

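The wrist view has the gypsum at (324,228), with the shank above it and the point below. Its centre is (567,270) mm, yaw 142.5, which agrees with the other views. I go down and grip it.

>>> servo_tool:
  increments: "1 0 0.001 0.04 0 0 0; 1 0 0.001 0.08 0 0 0; 1 0 0.001 0.115 0 0 0; 1 0 0.001 0.133 0 0 0; 1 0 0.001 0.133 0 0 0"

```text
time_s: 1.85
tool_pos: [0.5652, 0.2703, 0.0333]
eef_rot: [-179.6, -0.2, 142.5]
force: [-0.3, 0.4, 0.1]
grip_width: 0.0857
grasp_force: 0.0
```

>>> servo_tool:
  increments: "-1 0 0 0 0 0 0; -1 0 0 0 0 0 0; -1 0 0 0 0 0 0; -1 0 0 0 0 0 0; -1 0 0 0 0 0 0"

```text
time_s: 2.35
tool_pos: [0.5701, 0.2722, 0.0394]
eef_rot: [179.8, 0.1, 142.5]
force: [-1.8, 0.1, 7.4]
grip_width: 0.0326
grasp_force: 60.6
```

>>> servo_tool:
  increments: "-1 0 0 0 0 0 0; -1 0 0 0 0 0 0; -1 0 0 -0.02 0 0 0; -1 0 0 -0.06 0 0 0; -1 0 0 -0.1 0 0 0"

```text
time_s: 2.85
tool_pos: [0.5672, 0.271, 0.1368]
eef_rot: [-179.8, -0.1, 142.5]
force: [0.3, 0.9, -1.3]
grip_width: 0.0327
grasp_force: 59.8
```

```bash
python3 - <<'E'
from h import *
s=sense();print(s['tool_pos'],s['eef_rot'],s['grip_width'],s['joints'].round(1))
q=go((.585,.06,.17),(180,0,90)); q=go((.597,-.1905,.15),(180,0,90),q)
E
```

```text
[0.5672384  0.2710368  0.13681819] [-1.79834132e+02 -1.05938235e-01  1.42478338e+02] 0.03270992122734189 [ 21.6  23.8  97.    0.   59.4 -30.9]
shift [-0.1426 -0.1567 -0.033 ] turn [-0.004 -0.     0.916] dist 0.214
shift [-0.2505  0.012   0.02  ] turn [0. 0. 0.] dist 0.252
```

>>> servo_tool:
  increments: "-1 -0.025 -0.03 -0.02 0 0 0.14; -1 -0.055 -0.06 -0.03 0 0 0.28; -1 -0.085 -0.09 -0.033 0 0 0.42; -1 -0.115 -0.125 -0.033 0 0 0.56; -1 -0.143 -0.157 -0.033 0 0 0.70"

```text
time_s: 3.35
tool_pos: [0.5862, 0.0582, 0.1705]
eef_rot: [180.0, 0.0, 102.1]
force: [-0.1, -0.0, -1.3]
grip_width: 0.0328
grasp_force: 59.9
```

>>> servo_tool:
  increments: "-1 0 0 0 0 0 0.14; -1 0 0 0 0 0 0.216; -1 0 0 0 0 0 0.216"

```text
time_s: 3.65
tool_pos: [0.5861, 0.0593, 0.17]
eef_rot: [-180.0, -0.0, 89.9]
force: [-0.7, 0.9, -1.5]
grip_width: 0.0331
grasp_force: 59.9
```

>>> servo_tool:
  increments: "-1 -0.045 0.002 0 0 0 0; -1 -0.095 0.004 0.005 0 0 0; -1 -0.145 0.007 0.01 0 0 0; -1 -0.195 0.01 0.015 0 0 0; -1 -0.235 0.012 0.02 0 0 0"

```text
time_s: 4.15
tool_pos: [0.5985, -0.1771, 0.1501]
eef_rot: [180.0, 0.0, 90.1]
force: [-0.5, 0.2, -2.9]
grip_width: 0.0329
grasp_force: 59.9
```

>>> servo_tool:
  increments: "-1 -0.0155 0 0 0 0 0; -1 -0.0155 0 0 0 0 0; -1 -0.0155 0 0 0 0 0"

```text
time_s: 4.45
tool_pos: [0.5983, -0.1894, 0.1501]
eef_rot: [-180.0, -0.1, 90.0]
force: [-0.5, -0.2, -1.1]
grip_width: 0.033
grasp_force: 59.9
```

```bash
python3 - <<'E'
from h import *
s=sense();print(s['time_s'],s['tool_pos'],s['eef_rot'],s['grip_width'],s['joints'].round(1))
go((.597,-.1905,.006),(180,0,90))
w=snap('wrist');C=cloud(w);Z=C[...,2];ok=w['z_map']>0
m=(Z>.026)&(Z<.042)&ok
for q in blobs(m,300):
    P=C[q];r=cv2.minAreaRect((P[:,:2]*1000).astype(np.float32));print(len(P),r,np.median(P[:,2]))
E
```

```text
4.45 [ 0.59830429 -0.18943646  0.15006712] [-1.79964763e+02 -7.24736127e-02  9.00388186e+01] 0.03300775080661813 [-21.6  22.8  96.8   0.1  60.5 -21.6]
shift [-0.0012 -0.0012  0.1441] turn [-0.001 -0.001  0.001] dist 0.144
1694 ((765.0435180664062, -65.05624389648438), (17.680835723876953, 45.5896110534668), 50.55764389038086) 0.03577747933460179
3186 ((596.7117919921875, -190.6470489501953), (120.47035217285156, 100.1771469116211), 0.411540150642395) 0.03451472166013528
```

>>> servo_tool:
  increments: "-1 0 -0.001 0.04 0 0 0; -1 0 -0.001 0.08 0 0 0; -1 0 -0.001 0.11 0 0 0; -1 0 -0.001 0.13 0 0 0; -1 0 -0.001 0.142 0 0 0"

```text
time_s: 5.0
tool_pos: [0.5962, -0.1877, 0.0062]
eef_rot: [-179.8, -0.1, 90.2]
force: [-0.6, 0.8, -1.6]
grip_width: 0.0327
grasp_force: 60.0
```

>>> servo_tool:
  increments: "-1 0 0 0.001 0 0 0; -1 0 0 0.001 0 0 0; 0.15 0 0 0.001 0 0 0; 0.15 0 0 0.001 0 0 0; 0.15 0 0 0.001 0 0 0"

```text
time_s: 5.5
tool_pos: [0.5987, -0.1911, 0.0088]
eef_rot: [179.9, 0.1, 90.0]
force: [-0.2, 0.9, -0.0]
grip_width: 0.0491
grasp_force: 0.0
```

>>> servo_tool:
  increments: "0.15 0 0 0 0 0 0; 0.15 0 0 -0.04 0 0 0; 0.15 0 0 -0.08 0 0 0; 0.15 0 0 -0.12 0 0 0; 0.15 0 0 -0.15 0 0 0"

```text
time_s: 6.0
tool_pos: [0.5985, -0.1911, 0.1605]
eef_rot: [179.8, 0.1, 90.0]
force: [-0.6, -0.2, 0.1]
grip_width: 0.0491
grasp_force: 0.0
```

```bash
python3 - <<'E'
from h import *
s=sense();print(s['time_s'],s['tool_pos'],s['eef_rot'],s['grip_width'],s['joints'].round(1))
C={}
for n in('wrist','scene','side'):
    w=snap(n);C=cloud(w);Z=C[...,2];ok=w['z_map']>0
    hsv=cv2.cvtColor(w['pixels'],cv2.COLOR_RGB2HSV).astype(int)
    near=(abs(C[...,0]-.597)<.055)&(abs(C[...,1]+.19)<.045)&ok
    m=near&(Z>.022)&(Z<.045); 
    for q in blobs(m,40):
        P=C[q];r=cv2.minAreaRect((P[:,:2]*1000).astype(np.float32));print(n,len(P),np.round(r[0],1),np.round(r[1],1),r[2],np.median(P[:,2]))
    if n=='side':
        # chisel & tray now
        S,V=hsv[...,1],hsv[...,2]; box=np.zeros((480,640),bool);box[315:400,300:415]=1
        q=max(blobs(box&(S<80)&(V>80)&(Z<.040)&(Z>.030)&ok,30),key=lambda t:t.sum());P=C[q]
        r=cv2.minAreaRect((P[:,:2]*1000).astype(np.float32));print('chisel',len(P),r,np.median(P[:,2]))
tray=np.array((.55,.285));d=np.array((np.cos(np.radians(-34.8)),np.sin(np.radians(-34.8))))
g=tray+.016*d;print('grip xy',g)
q=go((.59,.04,.16),(180,0,120));q=go((*g,.13),(180,0,145.2),q)
E
```

```text
6.0 [ 0.59854206 -0.19108388  0.16051276] [1.7981212e+02 7.4586385e-02 8.9987683e+01] 0.049136758282257643 [-21.7  22.   96.5   0.   61.3 -21.7]
wrist 3574 [ 598.6 -189.8] [64.4 34. ] 89.94119262695312 0.03021405016709991
scene 356 [ 599.3 -189.6] [64.6 35. ] 89.53143310546875 0.029210496159567334
side 214 [ 599.5 -188.7] [33.7 86. ] 0.5497338175773621 0.03059013323333848
chisel 699 ((547.952392578125, 285.55224609375), (23.207786560058594, 157.51422119140625), 54.895599365234375) 0.035116775860026817
grip xy [0.56313839 0.27586858]
shift [ 0.2316 -0.0099  0.0004] turn [ 0.006  0.004 -0.524] dist 0.232
shift [0.2177 0.0947 0.03  ] turn [-0.    0.   -0.44] dist 0.239
```

>>> servo_tool:
  increments: "0.15 0.045 0 0 0 0 -0.1; 0.15 0.09 -0.003 0 0 0 -0.2; 0.15 0.14 -0.006 0 0 0 -0.3; 0.15 0.185 -0.01 0 0 0 -0.42; 0.15 0.232 -0.01 0 0 0 -0.524"

```text
time_s: 6.65
tool_pos: [0.5853, 0.0429, 0.1553]
eef_rot: [-179.8, -0.1, 120.2]
force: [0.5, 0.3, -0.3]
grip_width: 0.0491
grasp_force: 0.0
```

>>> servo_tool:
  increments: "0.15 0.044 0.019 0 0 0 -0.09; 0.15 0.088 0.038 0.01 0 0 -0.18; 0.15 0.13 0.057 0.02 0 0 -0.27; 0.15 0.175 0.076 0.025 0 0 -0.36; 0.15 0.218 0.095 0.03 0 0 -0.44"

```text
time_s: 7.15
tool_pos: [0.5586, 0.279, 0.1248]
eef_rot: [-179.8, -0.1, 145.4]
force: [0.3, 0.1, 0.4]
grip_width: 0.0488
grasp_force: 0.0
```

>>> servo_tool:
  increments: "0.15 0 0 0 0 0 0; 0.15 0 0 0 0 0 0; 0.15 0 0 0 0 0 0"

```text
time_s: 7.45
tool_pos: [0.56, 0.2765, 0.1261]
eef_rot: [-179.9, -0.0, 145.2]
force: [0.2, -0.4, 0.4]
grip_width: 0.0491
grasp_force: 0.0
```

```bash
python3 - <<'E'
from h import *
w=snap('wrist');s=sense();print(s['time_s'],s['tool_pos'],s['eef_rot'],s['joints'].round(1))
save(w,'w2.png')
C=cloud(w);Z=C[...,2];ok=w['z_map']>0
hsv=cv2.cvtColor(w['pixels'],cv2.COLOR_RGB2HSV).astype(int)
m=(Z>.030)&(Z<.040)&(hsv[...,2]>80)&(hsv[...,1]<90)&ok&(np.hypot(C[...,0]-.55,C[...,1]-.285)<.1)
for q in blobs(m,200):
    P=C[q];r=cv2.minAreaRect((P[:,:2]*1000).astype(np.float32));print('chisel',len(P),r,np.median(P[:,2]))
m=(hsv[...,2]<70)&ok&(Z<.009)&(Z>.002)&(np.hypot(C[...,0]-.55,C[...,1]-.285)<.12)
P=C[m];print('base',cv2.minAreaRect((P[:,:2]*1000).astype(np.float32)))
m=(hsv[...,2]<70)&ok&(Z<.042)&(Z>.034)&(np.hypot(C[...,0]-.55,C[...,1]-.285)<.12)
P=C[m];d=np.array((np.cos(np.radians(-34.8)),np.sin(np.radians(-34.8))))
t=(P[:,:2]-(.55,.285))@d*1000;print(np.histogram(t,bins=range(-95,100,5)))
go((.5631,.2759,.010),(180,0,145))
E
```

```text
7.5 [0.56043457 0.27616826 0.1265082 ] [-1.79904325e+02 -2.98905419e-02  1.45134551e+02] [ 22.3  24.1  97.9  -0.   58.  -32.9]
chisel 6779 ((545.2477416992188, 286.4398498535156), (20.03409194946289, 150.47889709472656), 54.99856948852539) 0.034080946891279745
chisel 412 ((537.0919799804688, 309.7324523925781), (3.777184009552002, 51.21541976928711), 54.168609619140625) 0.038222290309102125
chisel 418 ((523.2857666015625, 284.66064453125), (3.845935344696045, 44.633827209472656), 55.4968147277832) 0.038225768811841115
base ((549.3851928710938, 283.9630432128906), (67.89692687988281, 182.07008361816406), 55.09980773925781)
(array([ 42, 215,  59,  33,  30,  23,  12,  10,  21,  21,  17,  17,   8,
         2,   0,   4,  14,  16,   9,   0,   0,   0,   0,   0,   0,   0,
         0,   0,  45,  15,  16,  28,  50,  38,  58,  46, 241,  49]), array([-95, -90, -85, -80, -75, -70, -65, -60, -55, -50, -45, -40, -35,
       -30, -25, -20, -15, -10,  -5,   0,   5,  10,  15,  20,  25,  30,
        35,  40,  45,  50,  55,  60,  65,  70,  75,  80,  85,  90,  95]))
shift [-0.0024  0.0015  0.1165] turn [-0.002 -0.001  0.002] dist 0.117
```

View pics/w2.png

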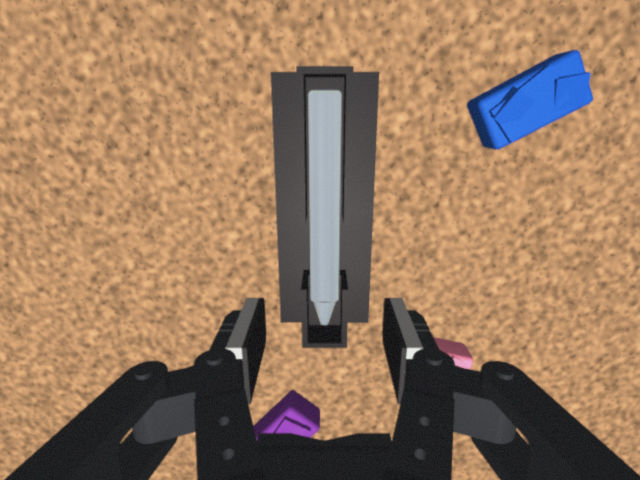

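The view shows the shank bare in the gap, with the gap edge at about (322,275). The chisel is centred in the tray. I lower onto the gap and grip.

>>> servo_tool:
  increments: "0.15 0 -0.001 0.035 0 0 0; 0.15 0 -0.001 0.07 0 0 0; 0.15 0 -0.001 0.095 0 0 0; 0.15 0 -0.001 0.11 0 0 0; 0.15 0 -0.001 0.116 0 0 0"

```text
time_s: 8.0
tool_pos: [0.5593, 0.2751, 0.0095]
eef_rot: [-179.8, -0.1, 145.1]
force: [-0.0, 0.5, 0.1]
grip_width: 0.0492
grasp_force: 0.0
```

>>> servo_tool:
  increments: "0.15 0 0 0 0 0 0; 0.15 0 0 0 0 0 0; 0.15 0 0 0 0 0 0"

```text
time_s: 8.3
tool_pos: [0.5616, 0.2775, 0.0131]
eef_rot: [179.8, 0.1, 145.2]
force: [0.4, 0.1, -0.6]
grip_width: 0.0491
grasp_force: 0.0
```

>>> servo_tool:
  increments: "0.15 -0.003 -0.002 0.002 0 0 0; 0.15 -0.003 -0.002 0.002 0 0 0; -1 -0.003 -0.002 0.002 0 0 0; -1 -0.003 -0.002 0.002 0 0 0; -1 -0.003 -0.002 0.002 0 0 0"

```text
time_s: 8.8
tool_pos: [0.562, 0.2739, 0.0097]
eef_rot: [179.9, 0.0, 145.2]
force: [0.2, 0.5, 0.2]
grip_width: 0.0191
grasp_force: 59.3
```

>>> servo_tool:
  increments: "-1 0 0 0 0 0 0; -1 0 0 0 0 0 0; -1 0 0 -0.02 0 0 0; -1 0 0 -0.05 0 0 0; -1 0 0 -0.09 0 0 0"

```text
time_s: 9.3
tool_pos: [0.558, 0.2722, 0.0963]
eef_rot: [-179.6, -0.3, 145.3]
force: [0.2, -0.5, -2.9]
grip_width: 0.019
grasp_force: 61.5
```

```bash
python3 - <<'E'
from h import *
s=sense();print(s['tool_pos'],s['eef_rot'],s['grip_width'],s['joints'].round(1))
w=snap('wrist');C=cloud(w);Z=C[...,2];ok=w['z_map']>0
hsv=cv2.cvtColor(w['pixels'],cv2.COLOR_RGB2HSV).astype(int)
m=(Z>.09)&(Z<.16)&(hsv[...,2]>80)&(hsv[...,1]<90)&ok&(np.arange(480)[:,None]<330)
for q in blobs(m,500):
    P=C[q];c=P.mean(0);v=np.linalg.svd(P-c,full_matrices=False)[2][0];print(len(P),c,v,cv2.minAreaRect((P[:,:2]*1000).astype(np.float32)),P[:,2].min(),P[:,2].max())
q=go((.53,.15,.12),(180,0,165)); q=go((.51,.03,.10),(180,0,183),q)
E
```

```text
[0.55800504 0.27220215 0.09629217] [-179.57190902   -0.25672907  145.26525521] 0.019003390756141856 [ 22.   26.2  99.   -0.   55.3 -33.3]
17487 [0.51387727 0.30329025 0.12042982] [ 0.81716424 -0.57605188 -0.02017015] ((515.88427734375, 301.30438232421875), (32.056663513183594, 90.11743927001953), 55.314002990722656) 0.09959181152180008 0.12716267433802234
shift [-0.0433 -0.1215 -0.015 ] turn [ 0.004  0.004 -0.344] dist 0.13
shift [-0.0117 -0.1211  0.02  ] turn [-0.     0.    -0.314] dist 0.123
```

```bash
python3 - <<'E'
from h import *
q=go((.58,.15,.12),(180,0,164)); q=go((.59,.02,.06),(180,0,182),q)
E
```

```text
shift [-0.0844 -0.093  -0.0147] turn [ 0.004  0.004 -0.327] dist 0.126
shift [-0.0454 -0.1222  0.06  ] turn [ 0.     0.    -0.314] dist 0.144
```

>>> servo_tool:
  increments: "-1 0 0 -0.03 0 0 0; -1 -0.02 -0.022 -0.03 0 0 -0.08; -1 -0.042 -0.046 -0.03 0 0 -0.16; -1 -0.064 -0.07 -0.03 0 0 -0.245; -1 -0.084 -0.093 -0.03 0 0 -0.327"

```text
time_s: 9.85
tool_pos: [0.5761, 0.1477, 0.1278]
eef_rot: [-179.9, -0.1, 164.2]
force: [0.1, -0.4, -2.8]
grip_width: 0.0188
grasp_force: 61.6
```

>>> servo_tool:
  increments: "-1 -0.01 -0.025 0.01 0 0 -0.07; -1 -0.02 -0.055 0.02 0 0 -0.14; -1 -0.031 -0.085 0.035 0 0 -0.21; -1 -0.04 -0.11 0.05 0 0 -0.28; -1 -0.0454 -0.122 0.06 0 0 -0.314"

```text
time_s: 10.35
tool_pos: [0.5851, 0.0171, 0.0667]
eef_rot: [-180.0, -0.3, -178.0]
force: [-0.3, -0.2, -3.2]
grip_width: 0.0184
grasp_force: 61.6
```

>>> servo_tool:
  increments: "-1 0 0 0 0 0 0; -1 0 0 0 0 0 0; -1 0 0 0 0 0 0; -1 0 0 0 0 0 0; -1 0 0 0 0 0 0"

```text
time_s: 10.85
tool_pos: [0.5877, 0.0204, 0.0699]
eef_rot: [-180.0, 0.1, -178.0]
force: [-0.5, -0.2, -3.0]
grip_width: 0.0189
grasp_force: 61.5
```

```bash
python3 - <<'E'
from h import *
w=snap('side');save(w,'s2.png');s=sense();print(s['tool_pos'],s['eef_rot'],s['grip_width'],s['joints'].round(1),s['force'])
go((.59,.02,.004),(180,0,182))
E
```

```text
[0.58770193 0.02024136 0.06986279] [-1.79999795e+02  5.69990806e-02 -1.77986147e+02] 0.018735052644326563 [ -2.3  25.  104.6   0.   50.3 -94.3] [ 0.10197544 -0.39555335 -2.35992345]
shift [-0.0022 -0.0003  0.0659] turn [-0.     0.001  0.   ] dist 0.066
```

View pics/s2.png

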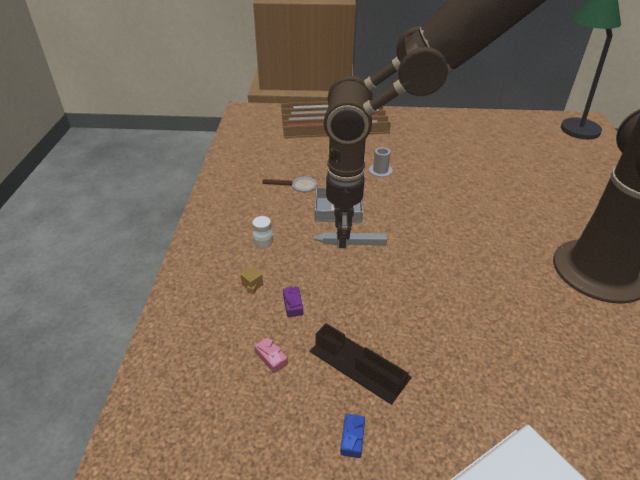

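The side view shows the chisel held level, point to the left (+x), around (350,239). The tray is empty. I lower it and release.

>>> servo_tool:
  increments: "-1 0 0 0.02 0 0 0; -1 0 0 0.04 0 0 0; -1 0 0 0.055 0 0 0; -1 0 0 0.06 0 0 0; -1 0 0 0.06 0 0 0"

```text
time_s: 11.4
tool_pos: [0.5865, 0.0196, 0.0084]
eef_rot: [180.0, -0.1, -178.0]
force: [0.1, 0.2, -2.5]
grip_width: 0.0189
grasp_force: 61.5
```

>>> servo_tool:
  increments: "-1 0 0 0.002 0 0 0; -1 0 0 0.002 0 0 0; -1 0 0 0.002 0 0 0; -1 0 0 0.002 0 0 0; -1 0 0 0.002 0 0 0"

```text
time_s: 11.9
tool_pos: [0.5876, 0.0194, 0.0077]
eef_rot: [-180.0, 0.0, -178.0]
force: [0.8, -0.6, -2.8]
grip_width: 0.0187
grasp_force: 61.5
```

>>> servo_tool:
  increments: "-1 0 0 0.002 0 0 0; -1 0 0 0.004 0 0 0; -1 0 0 0.005 0 0 0; -1 0 0 0.005 0 0 0; -1 0 0 0.005 0 0 0"

```text
time_s: 12.4
tool_pos: [0.5872, 0.0195, 0.0021]
eef_rot: [180.0, -0.0, -178.0]
force: [0.4, -0.6, -2.9]
grip_width: 0.019
grasp_force: 61.5
```

>>> servo_tool:
  increments: "-0.4 0 0 0 0 0 0; -0.4 0 0 0 0 0 0; 0.15 0 0 0 0 0 0; 0.15 0 0 0 0 0 0; 0.15 0 0 0 0 0 0"

```text
time_s: 12.9
tool_pos: [0.5876, 0.0194, 0.0025]
eef_rot: [-180.0, 0.0, -178.0]
force: [0.0, 0.8, 0.7]
grip_width: 0.0492
grasp_force: 0.0
```

>>> servo_tool:
  increments: "0.15 0 0 -0.04 0 0 0; 0.15 0 0 -0.08 0 0 0; 0.15 0 0 -0.12 0 0 0; 0.15 0.04 0 -0.14 0 0 0; 0.15 0.04 0 -0.14 0 0 0"

```text
time_s: 13.4
tool_pos: [0.5452, 0.0182, 0.145]
eef_rot: [-180.0, 0.1, -178.0]
force: [0.4, -0.2, -0.6]
grip_width: 0.0494
grasp_force: 0.0
```

```bash
python3 - <<'E'
from h import *
s=sense();print(s['time_s'],s['tool_pos'],s['eef_rot'],s['grip_width'],s['joints'].round(1),s['force'])
for n in('wrist','side'):
    w=snap(n);C=cloud(w);Z=C[...,2];ok=w['z_map']>0
    hsv=cv2.cvtColor(w['pixels'],cv2.COLOR_RGB2HSV).astype(int)
    m=(Z>.013)&(Z<.025)&(hsv[...,2]>80)&(hsv[...,1]<90)&ok&(abs(C[...,0]-.57)<.11)&(abs(C[...,1]-.02)<.06)
    for q in blobs(m,100):
        P=C[q];print(n,len(P),cv2.minAreaRect((P[:,:2]*1000).astype(np.float32)),np.percentile(P[:,2],[5,50,95]))
        save(w,n+'3.png')
E
```

```text
13.4 [0.54520442 0.01820166 0.14504331] [-1.79992154e+02  5.06151468e-02 -1.78034929e+02] 0.04940514833614561 [ -2.7  14.7 108.4  -0.   56.9 -94.6] [ 0.43371113 -0.20839672 -0.55208156]
wrist 4799 ((571.3785400390625, 18.613388061523438), (160.49317932128906, 19.824487686157227), 1.3151010274887085) [0.01790884 0.02005328 0.02125906]
side 540 ((571.5118408203125, 18.257606506347656), (158.2908477783203, 28.040739059448242), 0.7539320588111877) [0.0139221  0.02056671 0.02315027]
```

```bash
cat >> h.py <<'E'
def lean(yaw,flip=False):
    """tool z 45 deg down leaning towards heading yaw; y horizontal"""
    q=R.from_euler('z',yaw,degrees=True)*R.from_euler('y',180-45,degrees=True)  # x->?, y=+Y, z->(.7,0,-.7)
    if flip: q=q*R.from_euler('z',180,degrees=True)
    return q.as_euler('xyz',degrees=True)
E
python3 - <<'E'
from h import *
e=lean(1.4); print(e,Rot(e).as_matrix().round(2).tolist())
t=np.array((.5434,.0178,.011)); z=Rot(e).as_matrix()[:,2]
q=go(t-.09*z,e); go(t,e,q)
E
```

```text
[ 180.    45.  -178.6] [[-0.71, -0.02, 0.71], [-0.02, 1.0, 0.02], [-0.71, 0.0, -0.71]]
shift [0.0676 0.0004 0.0682] turn [ 0.004 -0.784  0.009] dist 0.096
shift [-0.    0.    0.09] turn [0. 0. 0.] dist 0.09
```

>>> servo_tool:
  increments: "0.15 0.014 0 0 0 -0.14 0; 0.15 0.028 0 0 0 -0.28 0; 0.15 0.042 0 0.01 0 -0.42 0.003; 0.15 0.056 0 0.03 0 -0.56 0.006; 0.15 0.068 0 0.05 0 -0.70 0.009"

```text
time_s: 14.0
tool_pos: [0.4861, 0.0288, 0.1096]
eef_rot: [177.9, 32.2, -178.3]
force: [-0.9, 2.1, -0.2]
grip_width: 0.049
grasp_force: 0.0
```

>>> servo_tool:
  increments: "0.15 0 0 0 0 -0.08 0; 0.15 0 0 0 0 -0.084 0; 0.15 0 0 0 0 -0.084 0; 0.15 0 0 0 0 -0.084 0"

```text
time_s: 14.4
tool_pos: [0.4932, 0.0279, 0.1143]
eef_rot: [177.9, 37.5, -178.6]
force: [0.0, 1.2, -0.2]
grip_width: 0.049
grasp_force: 0.0
```

```bash
python3 - <<'E'
from h import *
s=sense();print(s['time_s'],s['tool_pos'],s['eef_rot'],s['joints'].round(1))
e=lean(1.4);t=np.array((.5434,.0178,.011)); z=Rot(e).as_matrix()[:,2]
q=go(t-.05*z,e); go(t,e,q)
E
```

```text
14.4 [0.49319866 0.02794399 0.11434939] [ 177.87206454   37.47649222 -178.5636352 ] [  -6.2   -0.9  141.6   70.8    7.1 -166.7]
shift [ 0.0298 -0.0137  0.0624] turn [ 0.038 -0.131 -0.002] dist 0.07
shift [-0.   -0.    0.05] turn [0. 0. 0.] dist 0.05
```

Leaning outward drives joint 5 into its lower limit. An inward lean, with joint 5 near 110, suits the arm, so I will turn the chisel around with its point towards the robot. First I go back to vertical.

```bash
python3 - <<'E'
from h import *
go((.54,.018,.15),(180,0,181.4))
E
```

```text
shift [-0.0586 -0.0111 -0.0004] turn [0.036 0.654 0.013] dist 0.06
```

>>> servo_tool:
  increments: "0.15 -0.012 -0.002 0 0.007 0.13 0.003; 0.15 -0.024 -0.004 0 0.014 0.26 0.005; 0.15 -0.036 -0.007 0 0.021 0.39 0.008; 0.15 -0.048 -0.009 0 0.03 0.52 0.01; 0.15 -0.059 -0.011 0 0.036 0.654 0.013"

```text
time_s: 14.9
tool_pos: [0.5384, 0.0177, 0.1491]
eef_rot: [176.9, 16.9, -177.7]
force: [0.9, 0.9, -0.7]
grip_width: 0.0492
grasp_force: 0.0
```

>>> servo_tool:
  increments: "0.15 0 0 0 0 0 0; 0.15 0 0 0 0 0 0"

```text
time_s: 15.1
tool_pos: [0.5434, 0.0185, 0.1519]
eef_rot: [176.8, 17.7, -177.6]
force: [-0.4, -0.2, 0.1]
grip_width: 0.0492
grasp_force: 0.0
```

```bash
python3 - <<'E'
from h import *
s=sense();print(s['time_s'],s['tool_pos'],s['eef_rot'],s['joints'].round(1))
q=go((.5694,.0185,.04),(180,0,181.4))
E
```

```text
15.1 [0.54340464 0.01851016 0.15192361] [ 176.82286822   17.69035602 -177.55980469] [  -6.     5.1  121.1    9.5   37.1 -105.6]
shift [ 0.0093 -0.0075  0.1143] turn [0.058 0.308 0.027] dist 0.115
```

>>> servo_tool:
  increments: "0.15 0.002 -0.001 0 0.02 0.1 0.009; 0.15 0.004 -0.003 0.02 0.04 0.2 0.018; 0.15 0.007 -0.006 0.05 0.058 0.308 0.027; 0.15 0.009 -0.0075 0.08 0.058 0.308 0.027; 0.15 0.0093 -0.0075 0.114 0.058 0.308 0.027"

```text
time_s: 15.6
tool_pos: [0.5655, 0.0191, 0.0371]
eef_rot: [179.9, -0.2, -178.6]
force: [0.5, 0.2, -0.5]
grip_width: 0.049
grasp_force: 0.0
```

>>> servo_tool:
  increments: "0.15 0 0 0 0 0 0; 0.15 0 0 0 0 0 0; 0.15 0 0 0 0 0 0"

```text
time_s: 15.9
tool_pos: [0.5667, 0.0186, 0.0409]
eef_rot: [-180.0, -0.0, -178.6]
force: [1.0, -0.1, 0.7]
grip_width: 0.0495
grasp_force: 0.0
```

```bash
python3 - <<'E'
from h import *
s=sense();print(s['time_s'],s['tool_pos'],s['eef_rot'],s['joints'].round(1))
q=go((.5694,.0185,.005),(180,0,181.4))
E
```

```text
15.9 [0.56673412 0.01860207 0.04085302] [-1.79996448e+02 -3.78050326e-02 -1.78636998e+02] [ -2.5  25.8 107.8  -0.   46.4 -93.9]
shift [-0.0027 -0.0002  0.0359] turn [-0.    -0.001 -0.001] dist 0.036
```

>>> servo_tool:
  increments: "0.15 -0.002 0 0.015 0 0 0; 0.15 -0.002 0 0.028 0 0 0; 0.15 -0.002 0 0.034 0 0 0; 0.15 -0.002 0 0.034 0 0 0; 0.15 -0.002 0 0.034 0 0 0"

```text
time_s: 16.4
tool_pos: [0.5687, 0.0185, 0.0058]
eef_rot: [-180.0, -0.1, -178.6]
force: [0.1, -0.5, 0.6]
grip_width: 0.049
grasp_force: 0.0
```

>>> servo_tool:
  increments: "-1 0 0 0 0 0 0; -1 0 0 0 0 0 0; -1 0 0 0 0 0 0; -1 0 0 0 0 0 0; -1 0 0 0 0 0 0"

```text
time_s: 16.9
tool_pos: [0.5696, 0.0186, 0.0068]
eef_rot: [-180.0, -0.0, -178.6]
force: [-0.9, 0.3, 5.2]
grip_width: 0.0183
grasp_force: 62.3
```

>>> servo_tool:
  increments: "-1 0 0 -0.02 0 0 0; -1 0 0 -0.05 0 0 0; -1 0 0 -0.07 0 0 0.1; -1 0 0 -0.07 0 0 0.22; -1 0 0 -0.07 0 0 0.36"

```text
time_s: 17.4
tool_pos: [0.5688, 0.0185, 0.0761]
eef_rot: [-179.9, -0.1, 160.4]
force: [-0.6, 0.7, -2.3]
grip_width: 0.0184
grasp_force: 61.3
```

>>> servo_tool:
  increments: "-1 0 0 0 0 0 0.13; -1 0 0 0 0 0 0.26; -1 0 0 0 0 0 0.4; -1 0 0 0 0 0 0.54; -1 0 0 0 0 0 0.68"

```text
time_s: 17.9
tool_pos: [0.5677, 0.0185, 0.0746]
eef_rot: [-179.8, -0.1, 121.5]
force: [-0.1, -0.1, -4.1]
grip_width: 0.018
grasp_force: 61.3
```

>>> servo_tool:
  increments: "-1 0 0 0 0 0 0.13; -1 0 0 0 0 0 0.26; -1 0 0 0 0 0 0.4; -1 0 0 0 0 0 0.54; -1 0 0 0 0 0 0.68"

```text
time_s: 18.4
tool_pos: [0.5676, 0.0185, 0.0746]
eef_rot: [-179.8, 0.1, 82.5]
force: [0.4, -0.8, -2.8]
grip_width: 0.0185
grasp_force: 61.3
```

>>> servo_tool:
  increments: "-1 0 0 0 0 0 0.13; -1 0 0 0 0 0 0.26; -1 0 0 0 0 0 0.4; -1 0 0 0 0 0 0.54; -1 0 0 0 0 0 0.68"

```text
time_s: 18.9
tool_pos: [0.5676, 0.0185, 0.0746]
eef_rot: [-179.9, 0.2, 43.5]
force: [-0.1, -0.0, -3.9]
grip_width: 0.0179
grasp_force: 61.3
```

>>> servo_tool:
  increments: "-1 0 0 0 0 0 0.13; -1 0 0 0 0 0 0.26; -1 0 0 0 0 0 0.4; -1 0 0 0 0 0 0.54; -1 0 0 0 0 0 0.64"

```text
time_s: 19.4
tool_pos: [0.5676, 0.0185, 0.0746]
eef_rot: [-180.0, 0.2, 6.9]
force: [0.3, -0.1, -3.4]
grip_width: 0.0187
grasp_force: 61.3
```

```bash
python3 - <<'E'
from h import *
s=sense();print(s['time_s'],s['tool_pos'],s['eef_rot'],s['grip_width'],s['joints'].round(1))
w=snap('wrist');C=cloud(w);Z=C[...,2];ok=w['z_map']>0
hsv=cv2.cvtColor(w['pixels'],cv2.COLOR_RGB2HSV).astype(int)
m=(Z>.07)&(Z<.13)&(hsv[...,2]>80)&(hsv[...,1]<90)&ok&(np.arange(480)[:,None]<330)
for q in blobs(m,500):
    P=C[q];c=P.mean(0);v=np.linalg.svd(P-c,full_matrices=False)[2][0];print(len(P),c,v,P.min(0),P.max(0))
E
```

```text
19.4 [0.56759498 0.01850622 0.07457235] [-179.99983866    0.24246458    6.9165402 ] 0.0186576934015721 [-2.500e+00  2.290e+01  1.071e+02 -1.000e-01  5.030e+01  8.060e+01]
11748 [0.60978962 0.02287597 0.08767883] [-0.9884811  -0.14992667  0.02066655] [0.56690667 0.00258087 0.07178993] [0.64670199 0.03706715 0.10512965]
```

>>> servo_tool:
  increments: "-1 0 0 0 0 0 0.1; -1 0 0 0 0 0 0.164; -1 0 0 0.02 0 0 0.164; -1 0 0 0.045 0 0 0.164; -1 0 0 0.062 0 0 0.164"

```text
time_s: 19.95
tool_pos: [0.567, 0.0185, 0.0118]
eef_rot: [180.0, 0.3, -2.1]
force: [-0.7, 0.5, -3.7]
grip_width: 0.0183
grasp_force: 61.3
```

>>> servo_tool:
  increments: "-1 0 0 0.004 0 0 0; -1 0 0 0.0065 0 0 0; -1 0 0 0.0065 0 0 0; -0.4 0 0 0.0065 0 0 0; -0.4 0 0 0.0065 0 0 0"

```text
time_s: 20.45
tool_pos: [0.5711, 0.0184, 0.0091]
eef_rot: [180.0, -0.2, -2.2]
force: [0.7, -0.1, 0.6]
grip_width: 0.0256
grasp_force: 0.0
```

>>> servo_tool:
  increments: "0.15 0 0 0 0 0 0; 0.15 0 0 0 0 0 0; 0.15 0 0 -0.04 0 0 0; 0.15 0 0 -0.09 0 0 0; 0.15 0 0 -0.13 0 0 0"

```text
time_s: 20.95
tool_pos: [0.5698, 0.0186, 0.1398]
eef_rot: [180.0, -0.0, -2.2]
force: [0.9, -0.3, 0.0]
grip_width: 0.049
grasp_force: 0.0
```

>>> servo_tool:
  increments: "0.15 0 0 0 0 0 0; 0.15 0 0 0 0 0 0"

```text
time_s: 21.15
tool_pos: [0.5703, 0.0186, 0.1393]
eef_rot: [180.0, -0.1, -2.2]
force: [0.1, 0.5, -0.4]
grip_width: 0.0491
grasp_force: 0.0
```

```bash
python3 - <<'E'
from h import *
s=sense();print(s['time_s'],s['tool_pos'],s['eef_rot'],s['grip_width'],s['joints'].round(1),s['force'])
for n in('wrist','side'):
    w=snap(n);C=cloud(w);Z=C[...,2];ok=w['z_map']>0
    hsv=cv2.cvtColor(w['pixels'],cv2.COLOR_RGB2HSV).astype(int)
    m=(Z>.013)&(Z<.025)&(hsv[...,2]>80)&(hsv[...,1]<90)&ok&(abs(C[...,0]-.57)<.13)&(abs(C[...,1]-.02)<.06)
    for q in blobs(m,100):
        P=C[q];print(n,len(P),cv2.minAreaRect((P[:,:2]*1000).astype(np.float32)),np.percentile(P[:,2],[5,50,95]))
        i=P[:,0]<P[:,0].min()+.02;j=P[:,0]>P[:,0].max()-.02
        print('ends',np.ptp(P[i,1]),np.ptp(P[j,1]),P[:,0].min(),P[:,0].max())
E
```

```text
21.15 [0.57030855 0.01855081 0.13930127] [ 1.79973859e+02 -1.34107277e-01 -2.21207433e+00] 0.0490820851152343 [ -2.5  17.7 105.3  -0.   56.9  89.7] [ 0.07257948  0.50120938 -0.40739225]
wrist 5408 ((569.18017578125, 18.54650115966797), (20.024112701416016, 159.8252716064453), 87.6199722290039) [0.01773821 0.02000544 0.02121259]
ends 0.014996013272818673 0.020133210521153508 0.4892857984616387 0.6492377403908223
side 538 ((569.2823486328125, 18.96294403076172), (27.03192138671875, 158.73544311523438), 89.60310363769531) [0.01399749 0.02034165 0.02322525]
ends 0.01577648053057845 0.0223949939963487 0.48992159800445056 0.6486422494879135
```

```bash
python3 - <<'E'
from h import *
e=lean(177.7); t=np.array((.5992,.0174,.011)); z=Rot(e).as_matrix()[:,2]; print(e,z)
q=go(t-.09*z,e); go(t,e,q)
E
```

```text
[-180.    45.    -2.3] [-0.70653713  0.02837746 -0.70710678]
shift [0.0953 0.0001 0.0612] turn [ 0.001 -0.781  0.001] dist 0.113
shift [-0.    0.    0.09] turn [0. 0. 0.] dist 0.09
```

>>> servo_tool:
  increments: "0.15 0.02 0 -0.01 0 -0.14 0; 0.15 0.04 0 0 0 -0.28 0; 0.15 0.06 0 0 0 -0.42 0; 0.15 0.08 0 0.02 0 -0.56 0; 0.15 0.095 0 0.04 0 -0.70 0"

```text
time_s: 21.75
tool_pos: [0.665, 0.0148, 0.0961]
eef_rot: [180.0, 40.4, -2.2]
force: [1.5, 0.5, -0.5]
grip_width: 0.0489
grasp_force: 0.0
```

>>> servo_tool:
  increments: "0.15 0 0 0 0 -0.08 0; 0.15 0 0 0 0 -0.081 0; 0.15 0 0 0 0 -0.081 0; 0.15 0 0 0 0 -0.081 0"

```text
time_s: 22.15
tool_pos: [0.6643, 0.015, 0.0996]
eef_rot: [180.0, 44.6, -2.2]
force: [0.7, 0.2, 0.2]
grip_width: 0.0491
grasp_force: 0.0
```

```bash
python3 - <<'E'
from h import *
s=sense();print(s['time_s'],s['tool_pos'],s['eef_rot'],s['joints'].round(1))
e=lean(177.7); t=np.array((.5992,.0174,.011)); z=Rot(e).as_matrix()[:,2]
q=go(t-.03*z,e); go(t,e,q)
E
```

```text
22.15 [0.66430116 0.01497197 0.09956595] [179.96640394  44.63940406  -2.23256063] [ -2.4  59.2  53.4  -0.2 112.1  89.8]
shift [0.0161 0.0001 0.0788] turn [ 0.001 -0.006  0.001] dist 0.08
shift [ 0.   -0.    0.03] turn [0. 0. 0.] dist 0.03
```

>>> servo_tool:
  increments: "0.15 0.008 0 0.03 0 -0.005 0; 0.15 0.016 0 0.055 0 -0.005 0; 0.15 0.016 0 0.08 0 -0.005 0; 0.15 0.016 0 0.095 0 -0.005 0; 0.15 0.016 0 0.1 0 -0.005 0"

```text
time_s: 22.65
tool_pos: [0.6041, 0.0173, 0.0178]
eef_rot: [180.0, 45.0, -2.2]
force: [0.1, 0.1, 0.8]
grip_width: 0.049
grasp_force: 0.0
```

>>> servo_tool:
  increments: "0.15 0 0 0 0 0 0; 0.15 0 0 0 0 0 0; 0.15 0 0 0 0 0 0; 0.15 0 0 0 0 0 0"

```text
time_s: 23.05
tool_pos: [0.6061, 0.0171, 0.0162]
eef_rot: [180.0, 45.0, -2.2]
force: [0.3, -0.4, -0.5]
grip_width: 0.0495
grasp_force: 0.0
```

```bash
python3 - <<'E'
from h import *
s=sense();print(s['time_s'],s['tool_pos'],s['eef_rot'],s['force'])
e=lean(177.7); go((.5992,.0174,.011),e)
E
```

```text
23.05 [0.60606275 0.01707753 0.0161662 ] [179.96163388  44.9690331   -2.24314511] [ 0.31944753 -0.4333823  -0.48174107]
shift [-0.0012 -0.0001  0.0085] turn [ 0.001 -0.001  0.001] dist 0.009
```

>>> servo_tool:
  increments: "0.15 -0.001 0 0.007 0 0 0; 0.15 -0.001 0 0.007 0 0 0; -1 -0.001 0 0.007 0 0 0; -1 -0.001 0 0.007 0 0 0; -1 -0.001 0 0.007 0 0 0"

```text
time_s: 23.55
tool_pos: [0.5996, 0.0173, 0.011]
eef_rot: [180.0, 45.1, -2.2]
force: [0.7, 0.1, -0.1]
grip_width: 0.0183
grasp_force: 61.8
```

>>> servo_tool:
  increments: "-1 0 0 0 0 0 0; -1 0 0 0 0 0 0; -1 0 0 0 0 0 0"

```text
time_s: 23.85
tool_pos: [0.5995, 0.0173, 0.011]
eef_rot: [180.0, 45.1, -2.2]
force: [1.3, -0.1, -0.6]
grip_width: 0.0186
grasp_force: 61.7
```

>>> servo_tool:
  increments: "-1 -0.01 0 -0.01 0 0 0; -1 -0.03 0 -0.03 0 0 0; -1 -0.055 0 -0.055 0 0 0; -1 -0.08 0 -0.08 0 0 0; -1 -0.1 0 -0.1 0 0 0"

```text
time_s: 24.35
tool_pos: [0.6, 0.0175, 0.1549]
eef_rot: [180.0, 45.0, -2.2]
force: [1.0, -0.4, -2.8]
grip_width: 0.0188
grasp_force: 61.5
```

```bash
python3 - <<'E'
from h import *
s=sense();print(s['time_s'],s['tool_pos'],s['eef_rot'],s['grip_width'],s['joints'].round(1))
w=snap('side');C=cloud(w);Z=C[...,2];ok=w['z_map']>0;save(w,'s4.png')
hsv=cv2.cvtColor(w['pixels'],cv2.COLOR_RGB2HSV).astype(int)
m=(Z>.08)&(Z<.22)&(hsv[...,2]>80)&(hsv[...,1]<90)&ok&(abs(C[...,0]-.57)<.13)&(abs(C[...,1]-.02)<.06)
for q in blobs(m,80):
    P=C[q];c=P.mean(0);v=np.linalg.svd(P-c,full_matrices=False)[2][0];print(len(P),c,v,P.min(0),P.max(0))
E
```

```text
24.35 [0.59995873 0.01748428 0.15493389] [179.97514878  44.98699476  -2.23582473] 0.018760732911208212 [ -2.4  48.5  66.4  -0.2 110.1  89.8]
647 [0.55505844 0.0245907  0.16068228] [-0.9964348  -0.00485377 -0.08422668] [0.49088122 0.00545919 0.14428796] [0.61998229 0.0348151  0.19141736]
```

View pics/s4.png

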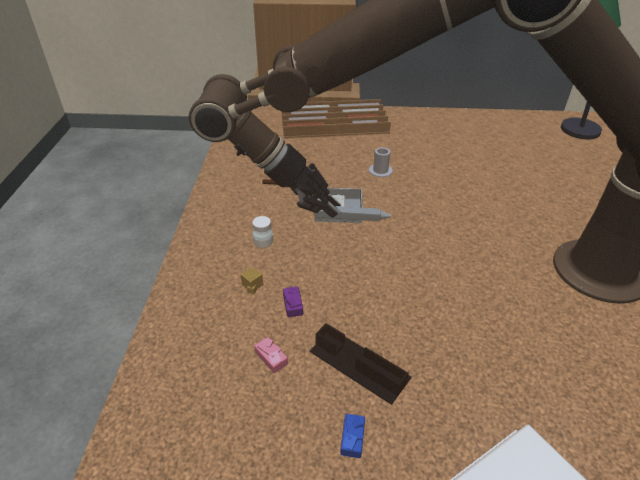

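The chisel is held level, point towards the robot at (390,216), and the arm posture is good. I lift higher and make the half turn.

>>> servo_tool:
  increments: "-1 -0.025 0 -0.025 0 0 -0.1; -1 -0.05 0 -0.05 0 0 -0.22; -1 -0.064 0 -0.064 0 0 -0.36; -1 -0.064 0 -0.064 0 0 -0.5; -1 -0.064 0 -0.064 0 0 -0.64"

```text
time_s: 24.9
tool_pos: [0.6001, 0.0175, 0.2434]
eef_rot: [-149.0, 34.4, 44.6]
force: [-0.1, -1.0, -4.1]
grip_width: 0.0183
grasp_force: 61.4
```

>>> servo_tool:
  increments: "-1 0 0 0 0 0 -0.14; -1 0 0 0 0 0 -0.28; -1 0 0 0 0 0 -0.42; -1 0 0 0 0 0 -0.56; -1 0 0 0 0 0 -0.70"

```text
time_s: 25.4
tool_pos: [0.5994, 0.0176, 0.2418]
eef_rot: [-135.6, 9.1, 78.6]
force: [-0.1, -0.3, -3.1]
grip_width: 0.0183
grasp_force: 61.4
```

>>> servo_tool:
  increments: "-1 0 0 0 0 0 -0.14; -1 0 0 0 0 0 -0.28; -1 0 0 0 0 0 -0.42; -1 0 0 0 0 0 -0.56; -1 0 0 0 0 0 -0.70"

```text
time_s: 25.9
tool_pos: [0.5994, 0.0176, 0.2418]
eef_rot: [-138.2, -18.9, 107.7]
force: [0.1, 0.5, -3.1]
grip_width: 0.0181
grasp_force: 61.4
```

>>> servo_tool:
  increments: "-1 0 0 0 0 0 -0.14; -1 0 0 0 0 0 -0.28; -1 0 0 0 0 0 -0.42; -1 0 0 0 0 0 -0.56; -1 0 0 0 0 0 -0.70"

```text
time_s: 26.4
tool_pos: [0.5994, 0.0176, 0.2419]
eef_rot: [-158.8, -40.9, 147.1]
force: [0.3, -0.3, -3.6]
grip_width: 0.0182
grasp_force: 61.4
```

>>> servo_tool:
  increments: "-1 0 0 0 0 0 -0.14; -1 0 0 0 0 0 -0.28; -1 0 0 0 0 0 -0.402; -1 0 0 0 0 0 -0.402; -1 0 0 0 0 0 -0.402"

```text
time_s: 26.9
tool_pos: [0.5994, 0.0175, 0.2423]
eef_rot: [-179.8, -45.2, 177.6]
force: [-0.4, 0.3, -2.8]
grip_width: 0.0185
grasp_force: 61.4
```

```bash
python3 - <<'E'
from h import *
s=sense();print(s['time_s'],s['tool_pos'],s['eef_rot'],s['grip_width'],s['joints'].round(1))
print(lean(177.7,True))
for n in('side','scene'):
    w=snap(n);C=cloud(w);Z=C[...,2];ok=w['z_map']>0
    hsv=cv2.cvtColor(w['pixels'],cv2.COLOR_RGB2HSV).astype(int)
    x,y,z=s['tool_pos']
    m=(Z>.08)&(Z<z+.07)&(hsv[...,2]>70)&(hsv[...,1]<90)&ok&(abs(C[...,0]-x)<.05)&(abs(C[...,1]-y)<.05)
    for q in blobs(m,60):
        P=C[q];c=P.mean(0);v=np.linalg.svd(P-c,full_matrices=False)[2][0];print(n,len(P),c.round(4),v.round(3),P.min(0).round(4),P.max(0).round(4))
    save(w,n+'5.png')
E
```

```text
26.9 [0.59942881 0.01749097 0.24229364] [-179.84131966  -45.15450177  177.58537665] 0.01848063133227141 [ -2.4  43.8  64.1  -0.2 117.3 -90.1]
[180.  -45.  177.7]
side 669 [0.6001 0.0254 0.2299] [-0.025  0.012 -1.   ] [ 0.5889 -0.002   0.1289] [0.6217 0.037  0.2949]
scene 595 [0.6031 0.0109 0.2211] [ 0.002  0.02  -1.   ] [ 0.5882 -0.0289  0.1342] [0.6443 0.0295 0.3017]
```

```bash
python3 - <<'E'
from h import *
q=go((.56,-.18,.242),lean(157,True)); q=go((.48,-.384,.242),lean(137.4,True),q)
E
```

```text
shift [ 0.0218 -0.1989  0.0231] turn [-0.257 -0.002  0.255] dist 0.201
shift [-0.0043 -0.219  -0.0043] turn [-0.242 -0.     0.242] dist 0.219
```

>>> servo_tool:
  increments: "-1 0.003 -0.03 0.003 -0.04 0 0.04; -1 0.007 -0.07 0.008 -0.09 0 0.09; -1 0.012 -0.115 0.013 -0.15 0 0.15; -1 0.017 -0.16 0.018 -0.21 -0.001 0.21; -1 0.022 -0.199 0.023 -0.257 -0.002 0.255"

```text
time_s: 27.5
tool_pos: [0.5596, -0.1826, 0.2423]
eef_rot: [-179.9, -45.0, 156.7]
force: [0.5, 0.1, -3.3]
grip_width: 0.0184
grasp_force: 61.4
```

>>> servo_tool:
  increments: "-1 -0.001 -0.045 -0.001 -0.05 0 0.05; -1 -0.002 -0.09 -0.002 -0.1 0 0.1; -1 -0.003 -0.135 -0.003 -0.15 0 0.15; -1 -0.004 -0.175 -0.004 -0.2 0 0.2; -1 -0.004 -0.205 -0.004 -0.242 0 0.242"

```text
time_s: 28.0
tool_pos: [0.484, -0.3741, 0.242]
eef_rot: [-179.9, -45.0, 137.0]
force: [1.0, -0.7, -3.6]
grip_width: 0.0186
grasp_force: 61.4
```

>>> servo_tool:
  increments: "-1 0 -0.014 0 0 0 0; -1 0 -0.014 0 0 0 0; -1 0 -0.014 0 0 0 0; -1 0 -0.014 0 0 0 0; -1 0 -0.014 0 0 0 0"

```text
time_s: 28.5
tool_pos: [0.4773, -0.3797, 0.2423]
eef_rot: [179.9, -45.0, 137.7]
force: [0.2, 0.4, -3.5]
grip_width: 0.0186
grasp_force: 61.4
```

```bash
python3 - <<'E'
from h import *
s=sense();print(s['time_s'],s['tool_pos'],s['eef_rot'],s['grip_width'],s['joints'].round(1))
x,y,z=s['tool_pos']; T={}
for n in('side','scene'):
    w=snap(n);C=cloud(w);Z=C[...,2];ok=w['z_map']>0
    hsv=cv2.cvtColor(w['pixels'],cv2.COLOR_RGB2HSV).astype(int)
    m=(Z>.10)&(Z<z-.015)&(hsv[...,2]>60)&(hsv[...,1]<110)&ok&(abs(C[...,0]-x)<.04)&(abs(C[...,1]-y)<.04)
    q=max(blobs(m,20),key=lambda t:t.sum())
    uv=np.argwhere(q)[:,::-1].astype(float)
    P=C[q];c=P.mean(0);print(n,len(P),c.round(4),P.min(0).round(4),P.max(0).round(4))
    # midline in image: mean u per row
    rows=np.unique(uv[:,1]);mid=np.array([(r,uv[uv[:,1]==r,0].mean(),(uv[:,1]==r).sum()) for r in rows]);f=np.polyfit(mid[:,0],mid[:,1],1)
    vt=rows.max(); T[n]=(w,(mid[-3:,1].mean()+0,vt+.5),f,rows.min()); print('tip px',T[n][1],'mid',f,mid[-8:].round(1).tolist(),hsv[int(vt)+1,int(mid[-1,1])])
    # cup rim
    m=(Z>.062)&(Z<.069)&ok&(abs(C[...,0]-.48)<.035)&(abs(C[...,1]+.384)<.035)
    P=C[m]; print('cup',len(P),cv2.minEnclosingCircle((P[:,:2]*1000).astype(np.float32)))
    cv2.imwrite('pics/'+n+'6.png',w['pixels'][...,::-1])
print('tip',tri(T['side'][0],T['side'][1],T['scene'][0],T['scene'][1]))
a=cv2.resize(T['side'][0]['pixels'][60:200,320:460],(400,400)); b=cv2.resize(T['scene'][0]['pixels'][200:360,80:240],(400,400))
cv2.imwrite('pics/c6.png',np.hstack([a,b])[...,::-1])
E
```

```text
28.5 [ 0.4773233  -0.37969513  0.24226374] [179.90655951 -45.02440255 137.68179096] 0.018590524700619768 [-4.26e+01  4.49e+01  6.21e+01 -1.00e-01  1.18e+02 -9.02e+01]
side 277 [ 0.4784 -0.3731  0.1876] [ 0.4646 -0.3847  0.1352] [ 0.491  -0.3635  0.2266]
tip px (np.float64(385.3333333333333), np.float64(130.5)) mid [-9.37175059e-02  3.97590782e+02] [[123.0, 386.5, 8.0], [124.0, 386.0, 7.0], [125.0, 386.0, 5.0], [126.0, 386.0, 5.0], [127.0, 385.5, 4.0], [128.0, 385.5, 4.0], [129.0, 385.0, 3.0], [130.0, 385.5, 2.0]] [13 81 95]
cup 74 ((480.8671875, -384.13482666015625), 23.36722755432129)
scene 462 [ 0.4834 -0.3829  0.1881] [ 0.474  -0.393   0.1323] [ 0.4921 -0.3658  0.2271]
tip px (np.float64(142.66666666666666), np.float64(281.5)) mid [ 0.21283206 81.68342325] [[274.0, 140.0, 11.0], [275.0, 140.0, 11.0], [276.0, 141.0, 9.0], [277.0, 141.5, 8.0], [278.0, 142.0, 7.0], [279.0, 142.5, 6.0], [280.0, 142.5, 4.0], [281.0, 143.0, 3.0]] [ 14 108 147]
cup 177 ((480.152587890625, -384.9688415527344), 23.268938064575195)
tip [ 0.47690703 -0.38087408  0.13111376]
```

View pics/c6.png

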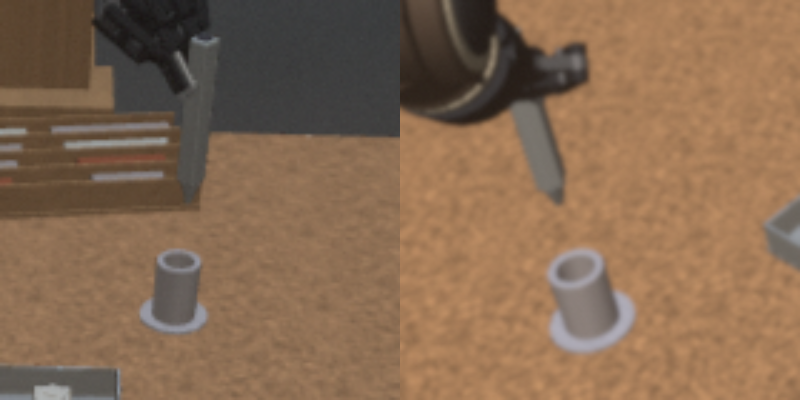

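The crops show the chisel upright and the cup just off its tip. I align, lower to just above the rim, and look with all cameras.

```bash
python3 - <<'E'
from h import *
s=sense();p=s['tool_pos']+np.array((.0035,-.0036,-.05)); go(p,s['eef_rot'])
go(p,lean(137.4,True))
E
```

```text
shift [-0.0389 -0.0003  0.0318] turn [0. 0. 0.] dist 0.05
shift [-0.0389 -0.0003  0.0318] turn [-0.002 -0.     0.003] dist 0.05
```

>>> servo_tool:
  increments: "-1 -0.01 0 0.008 0 0 0; -1 -0.02 0 0.016 0 0 0; -1 -0.03 0 0.024 0 0 0; -1 -0.036 0 0.029 0 0 0; -1 -0.0389 0 0.0318 0 0 0"

```text
time_s: 29.1
tool_pos: [0.4792, -0.3844, 0.19]
eef_rot: [179.9, -45.2, 137.5]
force: [-0.6, 0.7, -3.5]
grip_width: 0.0183
grasp_force: 61.4
```

>>> servo_tool:
  increments: "-1 0 0 0 0 0 0; -1 0 0 0 0 0 0; -1 0 0 0 0 0 0; -1 0 0 0 0 0 0; -1 0 0 0 0 0 0"

```text
time_s: 29.6
tool_pos: [0.48, -0.385, 0.1927]
eef_rot: [179.9, -45.0, 137.5]
force: [-0.1, 0.2, -3.1]
grip_width: 0.0183
grasp_force: 61.4
```

```bash
python3 - <<'E'
from h import *
s=sense();print(s['time_s'],s['tool_pos'],s['eef_rot'],s['force'])
for n in('side','scene','wrist'):
    w=snap(n); np.savez('v7'+n+'.npz',**w)
    if n=='wrist': save(w,'w7.png'); print(w['xyz'],w['attitude'])
E
```

```text
29.6 [ 0.48000671 -0.3849963   0.1926862 ] [179.93304913 -44.96125152 137.49685553] [-0.11464127  0.19951711 -3.12067208]
[ 0.51156771 -0.41400333  0.35163258] [-1.53691754e+02 -4.51716118e-02  4.73571174e+01]
```

View pics/w7.png

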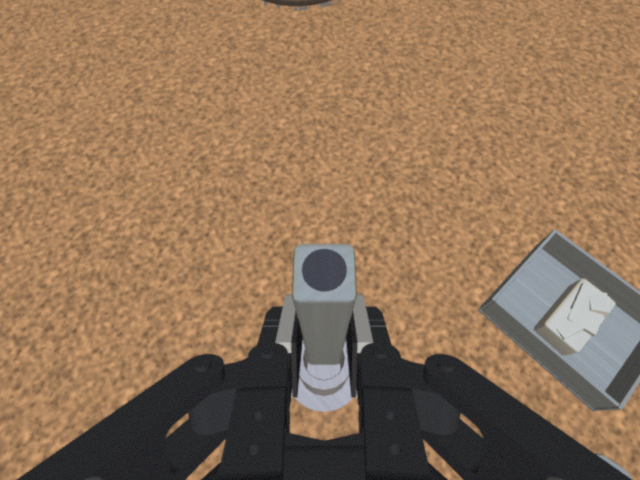

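The wrist view looks down on the head at (325,270), with the cup foot centred at about (325,375) right below it, so the sideways alignment is good. I measure the rest from the silhouette midlines in both fixed views.

```bash
cat > mid.py <<'E'
from h import *
def plane_pts(w,c,zr):
    """midline rays of an upright body near xy c over heights zr -> constraint n.(xy)=d"""
    M,o=cam(w)
    def proj(p):
        q=M.T@(np.array(p)-o); return np.array((q[0]/q[2]*w['fx']+w['cx'],q[1]/q[2]*w['fy']+w['cy']))
    S=cv2.cvtColor(w['pixels'],cv2.COLOR_RGB2HSV)[...,1].astype(float)
    res=[]
    for z in np.linspace(*zr,25):
        u,v=proj((*c,z)); r=int(round(v)); z2=None
        u0,u1=int(u)-17,int(u)+18
        row=S[r,u0:u1]; fg=np.median(S[r,int(round(u))-1:int(round(u))+2]); bg=np.median(np.r_[row[:6],row[-6:]])
        wt=np.clip((bg-row)/(bg-fg),0,1); on=wt>.5
        n,l=cv2.connectedComponents(on.astype(np.uint8)[None]); l=l[0]; k=l[int(round(u))-u0]
        if k==0: continue
        sel=np.flatnonzero(l==k); a,b=sel[0],sel[-1]
        if a<1 or b>len(row)-2: continue
        ea=a-(wt[a]-.5)/max(wt[a]-wt[a-1],.1); eb=b+(wt[b]-.5)/max(wt[b]-wt[b+1],.1)
        um=(ea+eb)/2+u0
        d=M@np.array([(um-w['cx'])/w['fx'],(r-w['cy'])/w['fy'],1]); zz=z; p=o+d*(zz-o[2])/d[2]
        h=np.array(c)-o[:2]; h/=np.linalg.norm(h); n_=np.array((-h[1],h[0]))
        res.append((z,n_@(p[:2]-c),(eb-ea)))
    res=np.array(res); return n_,res
def axis(ws,c,zr,zq):
    A=[];b=[]
    for w in ws:
        n,r=plane_pts(w,np.array(c),zr); 
        f=np.polyfit(r[:,0],r[:,1],1); A.append(n); b.append([np.median(r[:,1]),*np.polyval(f,zq)]); print(' rows',len(r),'width px',np.median(r[:,2]).round(1),'sd mm',(np.std(r[:,1]-np.polyval(f,r[:,0]))*1e3).round(2))
    A=np.array(A);b=np.array(b); return np.array(c)*1e3+np.linalg.solve(A,b).T*1e3
E
python3 - <<'E'
from mid import *
ws=[dict(np.load('v7%s.npz'%n)) for n in('side','scene')]
print('cup median/at .015/.06',axis(ws,(.4804,-.3845),(.012,.056),[.015,.06]).round(2))
print('chisel median/at .105/.165',axis(ws,(.480,-.3855),(.105,.16),[.105,.16]).round(2))
E
```

```text
rows 25 width px 15.2 sd mm 0.77
 rows 17 width px 23.3 sd mm 2.27
cup median/at .015/.06 [[ 479.37 -385.93]
 [ 481.12 -386.43]
 [ 478.23 -384.47]]
 rows 25 width px 9.3 sd mm 0.17
 rows 25 width px 12.5 sd mm 0.23
chisel median/at .105/.165 [[ 479.96 -385.89]
 [ 479.76 -386.19]
 [ 480.18 -385.77]]
```

```bash
python3 - <<'E'
from mid import *
ws=[dict(np.load('v7%s.npz'%n)) for n in('side','scene')]
for w in ws:
    n,r=plane_pts(w,np.array((.4804,-.3845)),(.02,.06)); print(n.round(2)); print(np.c_[r[:,0]*1e3,r[:,1]*1e3,r[:,2]].round(1).tolist())
# rim by depth: circle fit on body + rim
from scipy.optimize import least_squares
for w in ws:
    C=cloud(w); M,o=cam(w);m=(w['z_map']>0)&(np.hypot(C[...,0]-.4804,C[...,1]+.3845)<.03)&(C[...,2]>.02)&(C[...,2]<.055)
    P=C[m][:,:2]; 
    h=np.array((.4804,-.3845))-o[:2];h/=np.linalg.norm(h); P=P[(P-(.4804,-.3845))@h<-.005]
    f=least_squares(lambda c:np.hypot(*(P-c).T)-.022,(.4804,-.3845),loss='soft_l1',f_scale=.001); print('body fit',len(P),f.x*1e3,np.std(f.fun)*1e3)
E
```

```text
[ 0.99 -0.1 ]
[[20.0, 2.2, 18.5], [21.7, 0.8, 16.5], [23.3, 0.8, 16.5], [25.0, -1.3, 15.1], [26.7, -1.3, 15.1], [28.3, -1.2, 15.0], [30.0, -1.2, 15.0], [31.7, -0.9, 15.0], [33.3, -0.9, 15.0], [35.0, -0.9, 15.1], [36.7, -0.9, 15.1], [38.3, -0.8, 15.1], [40.0, -0.8, 15.1], [41.7, -0.7, 15.1], [43.3, -0.7, 15.1], [45.0, -1.1, 15.3], [46.7, -1.1, 15.3], [48.3, -1.3, 15.2], [50.0, -1.3, 15.2], [51.7, -1.4, 15.2], [53.3, -1.4, 15.2], [55.0, -1.3, 15.1], [56.7, -1.3, 15.2], [58.3, -1.4, 15.2], [60.0, -1.6, 15.8]]
[-0.44 -0.9 ]
[[20.0, 3.4, 17.5], [21.7, 3.4, 17.5], [36.7, -3.6, 27.5], [38.3, -1.6, 26.0], [40.0, -1.6, 26.0], [41.7, 1.4, 23.3], [43.3, 1.4, 23.3], [45.0, 1.7, 23.0], [46.7, 1.7, 22.9], [48.3, 1.9, 23.2], [50.0, 2.1, 23.6], [51.7, 2.1, 23.6], [53.3, 2.0, 23.7], [55.0, 2.0, 23.9], [56.7, 1.8, 23.9], [58.3, 1.8, 23.9], [60.0, 1.5, 23.8]]
body fit 160 [ 479.65156414 -385.01779345] 2.2657065438603166
body fit 260 [ 478.00621364 -383.6666818 ] 1.1948429127294085
```

```bash
python3 - <<'E'
from mid import *
s=sense();print(s['time_s'],s['tool_pos'],s['eef_rot']);p=s['tool_pos']
go(p+(-.0006,.0002,-.03),s['eef_rot'])
E
```

```text
29.75 [ 0.47988792 -0.38486688  0.19239913] [179.9332228  -44.99832208 137.49776071]
shift [-0.0208 -0.0003  0.0216] turn [0. 0. 0.] dist 0.03
```

>>> servo_tool:
  increments: "-1 -0.006 0 0.006 0 0 0; -1 -0.012 0 0.0125 0 0 0; -1 -0.018 0 0.0185 0 0 0; -1 -0.0208 -0.0003 0.0216 0 0 0; -1 -0.0208 -0.0003 0.0216 0 0 0"

```text
time_s: 30.25
tool_pos: [0.4786, -0.3841, 0.1606]
eef_rot: [179.9, -45.2, 137.5]
force: [-0.5, 0.1, -3.1]
grip_width: 0.0186
grasp_force: 61.4
```

>>> servo_tool:
  increments: "-1 0 0 0 0 0 0; -1 0 0 0 0 0 0; -1 0 0 0 0 0 0; -1 0 0 0 0 0 0; -1 0 0 0 0 0 0"

```text
time_s: 30.75
tool_pos: [0.4793, -0.3847, 0.1624]
eef_rot: [179.9, -45.0, 137.5]
force: [0.4, 0.3, -2.8]
grip_width: 0.0182
grasp_force: 61.4
```

```bash
python3 - <<'E'
from mid import *
s=sense();print(s['time_s'],s['tool_pos'],s['eef_rot'],s['force'],s['ft_torque'])
ws=[snap(n) for n in('side','scene')]
print(sense()['tool_pos'])
c=(.479,-.3858)
for w,z0 in zip(ws,(.027,.044)):
    n,r=plane_pts(w,np.array(c),(z0,.057)); print(n.round(2),len(r),np.median(r[:,1])*1e3,np.median(r[:,2]))
print('chisel',axis(ws,c,(.09,.135),[.065,.085,.13]).round(2))
E
```

```text
30.75 [ 0.47932927 -0.38474344  0.1624229 ] [179.93089526 -44.98796156 137.49844544] [ 0.40754527  0.31528267 -2.84383677] [-0.51385917 -0.54989464  0.02788178]
[ 0.47923281 -0.38468242  0.16227956]
[ 0.99 -0.1 ] 25 0.11931847042592957 15.080555555555556
[-0.43 -0.9 ] 25 0.11171858099964978 23.358974358974358
 rows 25 width px 9.3 sd mm 0.17
 rows 25 width px 12.3 sd mm 0.43
chisel [[ 479.34 -385.57]
 [ 479.46 -384.61]
 [ 479.42 -384.97]
 [ 479.34 -385.78]]
```

```bash
python3 - <<'E'
from mid import *
s=sense();go(s['tool_pos']+(-.0002,-.0003,-.02),s['eef_rot']);go(s['tool_pos']+(0,0,-.02),s['eef_rot'])
E
```

```text
shift [-0.0142 -0.0004  0.0141] turn [0. 0. 0.] dist 0.02
shift [-0.0141 -0.      0.0141] turn [0. 0. 0.] dist 0.02
```

>>> servo_tool:
  increments: "-1 -0.0035 0.0004 0.0035 0 0 0; -1 -0.007 0.0004 0.007 0 0 0; -1 -0.0105 0.0004 0.0105 0 0 0; -1 -0.014 0.0004 0.014 0 0 0; -1 -0.014 0.0004 0.014 0 0 0"

```text
time_s: 31.35
tool_pos: [0.479, -0.3839, 0.1409]
eef_rot: [179.9, -45.1, 137.5]
force: [0.2, -0.6, -3.0]
grip_width: 0.0186
grasp_force: 61.4
```

>>> servo_tool:
  increments: "-1 -0.003 -0.0004 0.003 0 0 0; -1 -0.006 -0.0004 0.006 0 0 0; -1 -0.009 -0.0004 0.009 0 0 0; -1 -0.012 -0.0004 0.012 0 0 0; -1 -0.012 -0.0004 0.012 0 0 0"

```text
time_s: 31.85
tool_pos: [0.479, -0.3843, 0.1244]
eef_rot: [179.9, -45.1, 137.5]
force: [0.2, -0.4, -3.1]
grip_width: 0.0188
grasp_force: 61.4
```

>>> servo_tool:
  increments: "-1 0 0 0 0 0 0; -1 0 0 0 0 0 0; -1 0 0 0 0 0 0"

```text
time_s: 32.15
tool_pos: [0.4793, -0.3847, 0.1257]
eef_rot: [179.9, -45.0, 137.5]
force: [-0.4, -0.4, -2.9]
grip_width: 0.0186
grasp_force: 61.5
```

Free so far, with the tip at about 15 mm. I go down in small steps until it bottoms.

>>> servo_tool:
  increments: "-1 -0.0015 0 0.0015 0 0 0; -1 -0.003 0 0.003 0 0 0; -1 -0.0045 0 0.0045 0 0 0; -1 -0.0055 0 0.0055 0 0 0; -1 -0.0055 0 0.0055 0 0 0"

```text
time_s: 32.65
tool_pos: [0.4791, -0.3844, 0.1171]
eef_rot: [179.9, -45.1, 137.5]
force: [0.6, -0.3, -3.0]
grip_width: 0.0184
grasp_force: 61.5
```

>>> servo_tool:
  increments: "-1 -0.0007 0 0.0007 0 0 0; -1 -0.0014 0 0.0014 0 0 0; -1 -0.0014 0 0.0014 0 0 0; -1 -0.0014 0 0.0014 0 0 0; -1 -0.0014 0 0.0014 0 0 0"

```text
time_s: 33.15
tool_pos: [0.4793, -0.3847, 0.1161]
eef_rot: [179.9, -45.0, 137.5]
force: [-0.4, -0.0, 0.0]
grip_width: 0.0186
grasp_force: 61.7
```

>>> servo_tool:
  increments: "-1 -0.0007 0 0.0007 0 0 0; -1 -0.0007 0 0.0007 0 0 0; -1 -0.0007 0 0.0007 0 0 0"

```text
time_s: 33.45
tool_pos: [0.4793, -0.3847, 0.116]
eef_rot: [179.9, -45.0, 137.5]
force: [0.2, -0.4, 5.1]
grip_width: 0.0186
grasp_force: 62.0
```

It has bottomed: contact force at the expected height. I release and back out along the tool axis.

>>> servo_tool:
  increments: "-1 0 0 0 0 0 0; -0.4 0 0 0 0 0 0; -0.4 0 0 0 0 0 0; 0.15 0 0 0 0 0 0; 0.15 0 0 0 0 0 0"

```text
time_s: 33.95
tool_pos: [0.4791, -0.3844, 0.114]
eef_rot: [179.9, -45.1, 137.5]
force: [-0.0, 0.8, -1.3]
grip_width: 0.049
grasp_force: 0.0
```

>>> servo_tool:
  increments: "0.15 0 0 0 0 0 0; 0.15 0 0 -0.02 0 0 0; 0.15 0 0 -0.05 0 0 0; 0.15 0 0 -0.09 0 0 0; 0.15 0 0 -0.12 0 0 0"

```text
time_s: 34.45
tool_pos: [0.5426, -0.4428, 0.2012]
eef_rot: [179.9, -44.9, 137.5]
force: [0.7, -0.1, -0.5]
grip_width: 0.0489
grasp_force: 0.0
```

>>> servo_tool:
  increments: "0.15 0 0 0 0 0 0; 0.15 0 0 0 0 0 0; 0.15 0 0 0 0 0 0; 0.15 0 0 0 0 0 0; 0.15 0 0 0 0 0 0"

```text
time_s: 34.95
tool_pos: [0.541, -0.4413, 0.1984]
eef_rot: [179.9, -45.2, 137.5]
force: [0.2, -0.5, -0.2]
grip_width: 0.0492
grasp_force: 0.0
```

```bash
python3 - <<'E'
from mid import *
s=sense();print(s['time_s'],s['tool_pos'],s['force'],s['grip_width'])
ws=[snap(n) for n in('side','scene')]
print('chisel',axis(ws,(.479,-.3858),(.08,.155),[.08,.155]).round(2))
C=cloud(ws[0]);m=(ws[0]['z_map']>0)&(np.hypot(C[...,0]-.479,C[...,1]+.386)<.016);print('top',np.percentile(C[m][:,2],[98,100]))
a=cv2.resize(ws[0]['pixels'][60:240,270:450],(400,400)); b=cv2.resize(ws[1]['pixels'][200:360,110:330],(400,400))
cv2.imwrite('pics/fin.png',np.hstack([a,b])[...,::-1])
E
```

```text
34.95 [ 0.54095356 -0.44132388  0.19836347] [ 0.18133838 -0.46228307 -0.17238399] 0.04919588932445403
 rows 25 width px 9.3 sd mm 0.17
 rows 25 width px 18.1 sd mm 3.64
chisel [[ 480.53 -384.15]
 [ 479.84 -385.86]
 [ 481.03 -382.66]]
top [0.16684275 0.16777394]
```

View pics/fin.png

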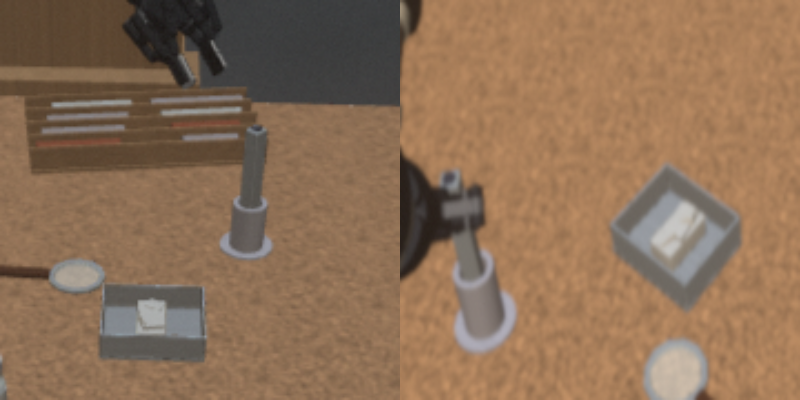

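The view shows the chisel upright and home in the cup, its top at about 166 mm. The gypsum is in the tin and the gripper is clear.

```bash
python3 -c "
from plant import ctrl; print(ctrl.close_job())"
```

```text
the job is handed in; nothing more can be done
None
```

The job is handed in, with no verdict returned: the gypsum is let go in the tin, the chisel stands point down in the cup, lowered until it touched bottom before release, and the arm never went near the pyrite, lens or jar.

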